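Pour the counting marbles and close up the two-tier desk organiser

TASK

Tidy the desk organiser: take the yellow scoop of counting marbles to the white dish on the organiser's base, bring its spout down to about 3 cm above the dish rim before you tip it, then pour all the marbles into the dish so that none bounces out, and stand the empty scoop upright back on its cork mat. Once the marbles are in the dish, set the upper tray on the base with each of its corner holes over its own post, fully down on the post shoulders, and have every stray eraser from the desk lying in the tray at the end (there are two to four). Leave the glue stick, stapler and sharpener on the desk where they are.

Things in the scene. Friction and masses are not known exactly. Their poses are not given: they have to be found in the camera images.
- base: Lower tier, fixed: brown board 150 (x) x 190 (y) x 8 mm, white dish in the middle, posts at x = +-55, y = +-70 mm: 18 mm thick up to a shoulder 60 mm above the desk, then a 9 mm brass pin up to 82 mm, its last 8 mm a cone. Between the posts 92 mm are free along x, 122 mm along y. Origin: middle of the underside, at desk height; z up.
- dish (a point): Centre of the white dish's rim circle, 26 mm above the desk, axes as the base. Dish: outer rim 132 mm across, inside about 104 mm across at the floor and 122 mm at the rim; inner floor 12 mm above the desk, so it is only 14 mm deep. A marble lying in it has its centre 22 mm above the desk.
- tray: Upper tier, loose, about 0.28 kg, on the desk at the start: grey tray with brown rim, 150 (x) x 190 (y) mm, plate 6 mm thick, rim walls 4 mm thick, 22 mm high. Four 14 mm holes at x = +-55, y = +-70 mm. Origin: middle of the underside, z up. Seated, its origin is 60 mm over the base's, axes parallel (or half a turn round); pins then stand 16 mm out of the plate; erasers fit at x = +-33, y = +-45 mm.
- tray_fin (a point): Middle of the tray's blue carrying fin, 38 mm above the tray's underside. The fin is 70 mm long along x, 12 mm thick along y, its top at 58 mm; pinch it across its thickness from above. Axes as the tray.
- scoop: Yellow flat-bottomed scoop, about 0.14 kg empty. Box: x -30 to 49, y +-40 mm, walls 42 mm high, floor 4 mm. At the -x end the floor ramps up at 24 degrees to the spout lip, 64 mm wide inside. Level, it keeps the marbles; tipped spout-down by 35 to 50 degrees they roll out. Origin: underside, below the grip bar, 4 mm up when on the mat; -x points to the spout, z up.
- scoop_bar (a point): Middle of the scoop's black grip bar: 95 mm above the underside, x = 0, y = 0. The bar is 14 mm thick (x) and 20 mm high and runs along y on two uprights with 72 mm free between them.
- spout (a point): Middle of the spout's lip, upper face: x = -70, y = 0, z = 22 mm in the scoop's frame; axes as the scoop.
- mat: Cork mat, fixed, 160 (x) x 110 (y) x 4 mm thick, on which the scoop stands. Origin: middle of the underside, at desk height.
- marble0: Counting marble, green glass, 20 mm across, 10 g, in the scoop at the start. Origin: its centre. It rolls. None if absent (three to five are there).
- marble1: Counting marble, red, 20 mm across, 10 g, in the scoop at the start. Origin: its centre. It rolls. None if absent (three to five are there).
- marble2: Counting marble, green glass, 20 mm across, 10 g, in the scoop at the start. Origin: its centre. It rolls. None if absent (three to five are there).
- marble3: Counting marble, red, 20 mm across, 10 g, in the scoop at the start. Origin: its centre. It rolls. None if absent (three to five are there).
- marble4: Counting marble, green glass, 20 mm across, 10 g, in the scoop at the start. Origin: its centre. It rolls. None if absent (three to five are there).
- eraser_blue: White eraser with blue sleeve, 42 (x) x 20 (y) x 14 mm (z), 18 g, lying on the desk at the start. Origin: middle of its underside, z up. None if absent.
- eraser_green: White eraser with green sleeve, 42 (x) x 20 (y) x 14 mm (z), 18 g, lying on the desk at the start. Origin: middle of its underside, z up. None if absent.
- eraser_orange: White eraser with orange sleeve, 42 (x) x 20 (y) x 14 mm (z), 18 g, lying on the desk at the start. Origin: middle of its underside, z up. None if absent.
- eraser_red: White eraser with red sleeve, 42 (x) x 20 (y) x 14 mm (z), 18 g, lying on the desk at the start. Origin: middle of its underside, z up. None if absent.
- glue: Glue stick standing on the desk, 27 mm thick, 93 mm tall. Leave alone.
- stapler: Red stapler on the desk, 130 x 36 x 46 mm. Leave alone.
- sharpener: Grey pencil sharpener on the desk, 26 x 40 x 30 mm. Leave alone.
Mind the look-alikes: they are no part of the job. What is shaped like the base but orange is not meant.

How it is judged:
By the outcome, as a careful person would: the job done as asked, in the order asked, and still so for the second after the job is handed in, with the robot touching nothing.
Of marble0, marble1, marble2, marble3, marble4 only 3 to 5 are there at a start; the rules pass over those that are not, and their reading is None.
Of eraser_blue, eraser_green, eraser_orange, eraser_red only 2 to 4 are there at a start; the rules pass over those that are not, and their reading is None.
At some moment in a run one of eraser_blue, eraser_green, eraser_orange, eraser_red may be knocked a few centimetres aside while the robot is not near it.
It also fails if it takes over 210 s, if anything falls off the work surface, if the arm or the gripper's body presses on something with over 40 N, if the wrist force passes 120 N, or if a joint passes its speed limit or range.

ROBOT

A 6-joint arm with a two-finger parallel gripper is mounted at the origin on the work surface. World frame = base frame: x ahead of the robot, y to its left, z up, the work surface at z = 0. Lengths are in m, angles in rad, forces in N, time in s.
With the tool pointing down it reaches from about 0.3 to 0.775 m from the base axis. Payload 14.6 kg.
Tool frame: the origin (TCP) lies at the very end of the fingers, on their centre line; the grasp point (between the pads) lies 19 mm behind it; z points along the fingers, y is the direction in which the jaws open and shut (so a half turn about z gives the same grasp; the last joint's range is limited). The gripper opens to 85 mm and grips with 20 to 120 N. Pads are 22 mm wide; open, the fingers measure 114 mm over their backs; the gripper's body (76 mm by 85 mm) begins 54 mm behind the grasp point. The pads swing forward as they close: fully open they stand 13 mm farther back than shut.
Start: joints at [-1.322, 0.3, 1.521, -0, 1.321, -0.067], TCP at [0.171, -0.523, 0.198] pointing down, gripper open.
Joint ranges: [-3.03, 3.03], [-0.79, 2.21], [0.23, 2.52], [-1.04, 4.18], [0, 3.07], [-2.55, 2.55]. Speed limits (rad/s): [2.22, 2.22, 2.57, 3.14, 3.14, 3.14].

INTERFACE

Orientations are given as a unit quaternion [x, y, z, w].
In Python, from plant import get_state, snapshot, sign_off, search_frame, masks_of gives the robot as it stands.
- The arm moves only by the tool servo_tool, never from a script. Its arguments are lists of equal length, an entry for each row: "fingers": the closure, from -1 (fully open) to 1 (shut); "xyz": the shift along the tool's x, y, z in mm, a list of three; "turn": the turn about the tool's z in rad. In form: {"fingers": [fingers, ...], "xyz": [[dx, dy, dz], ...], "turn": [turn, ...]}. A call has 1 to 20 rows; each row shifts and turns the commanded pose from where the row before left it, along the tool's axes as they then stand; what a row does not reach is not made up. A row lasts 1/8 s, in which the tool goes at most 62.5 mm and 10.7 degrees, less where a joint would pass 70% of its speed; a pose out of reach is approached as far as the arm can. A call is refused whole if a number of a shift passes 62.5 or a number of a turn 0.188, either way. A call with a gripper value outside its range is refused whole. The fingers move at their own pace and stop on an object; "force" is the grip in N (left out, the last holds). Time passes only in rows, so rows that do not move let the fingers close. It gives the time, the measured TCP pose, the force and the opening at its end, in the units of the state.
- get_state(): the state, without advancing time (a new reading comes with each control period).
- snapshot(name): name is "scene" or "top" or "wrist"; returns a dict with "img" (384x512x3 uint8, blue, green, red), "fx", "fy", "cx", "cy" (pixels), "T" (4x4, takes a point from camera to world coordinates); the wrist camera has in their place "hand_eye" (4x4, takes a point from camera to tool coordinates, whose origin is the TCP and whose axes are the flange's). Camera axes: x right, y down, z forward; pixel columns grow to the right and rows downward; lengths in m; the calibration is good to about 2 mm. A picture is of the moment at which its call begins: read the wrist's pose just before it. There is no depth.
- sign_off(): hands the job in, once; it reports no verdict.
Trained networks look in a picture, given as the dict that the camera call returned (one of the last four; its "shot" number tells which), for a name from the list of things; names that differ only in an ending like _2 or _b are one class to them, and where a whole thing is asked for, a point or a joint stands for the part that bears it (a point fixed in the world has none). Each returns a list of dicts, best first, with "confidence" (0 to 1); they miss things now and then, are a little off and sometimes report something else, mostly with a low value. They report only what shows in the picture. A call takes as long as a camera call. They do not tell look-alikes from the thing itself.
- search_frame(label, picture): "bbox" ([left, top, right, bottom] in pixels, round what is visible of it).
- masks_of(label, picture): "pixels" (384x512 bool, what is visible of it) and "bbox" ([left, top, right, bottom] in pixels, round what is visible of it).
The state is a dict: "t": time; "joint_positions": joint angles; "qvel": joint speeds; "effort": joint torques, N m; "ee_pos": TCP position; "ee_rot": TCP orientation; "wrist_force": force on the tool from outside, world axes, zero at the start; "torque": the same for the moment, N m; "gripper_width": finger opening in m.
Only numpy, scipy, OpenCV 4.12 (cv2) and the standard library are available. Lean on these libraries where they do the work, as an engineer would, in place of code of your own. Each camera call takes 0.05 s, during which the arm holds its last target. There are 200 camera calls.

## Working session

There is one attempt and no reset: what is moved stays moved. The work goes in short steps, Python scripts to look and compute and a tool call to move; the robot and the scene stay as the last step left them, time stands still between calls to the robot, and variables do not carry over. Pictures are saved under pics/ and viewed, about 12 in all and at most 16, crops included, and the job is handed in when it is done.

Besides the shell and the picture viewer there is one more tool, called in YAML: its name, and indented under it one key for each argument. servo_tool: Moves the arm, as the interface text tells. Its arguments: {"type":"object","properties":{"fingers":{"type":"array","items":{"type":"number"}},"xyz":{"type":"array","items":{"type":"array","items":{"type":"number"}}},"turn":{"type":"array","items":{"type":"number"}},"force":{"type":"number"}},"required":["fingers","xyz","turn"]}

```bash
ls; mkdir -p pics; python3 - <<'E'
from plant import *
import cv2,numpy as np
s=get_state();print(s)
for n in ("scene","top"):
    p=snapshot(n);cv2.imwrite(f"pics/{n}0.png",p["img"]);print(n,p["fx"],p["fy"],p["cx"],p["cy"],np.round(p["T"],4).tolist())
    for l in ["base","tray","tray_fin","scoop","mat","marble0","marble1","eraser_blue","eraser_green","eraser_orange","eraser_red","glue","stapler","sharpener"]:
        print(l,[(np.round(d["bbox"]).astype(int).tolist(),round(d["confidence"],2)) for d in search_frame(l,p)][:4])
E
```

```text
pics
{'t': 0.0, 'joint_positions': array([-1.32157075e+00,  3.00463594e-01,  1.52164051e+00,  1.41912412e-05,
        1.32072181e+00, -6.66402256e-02]), 'qvel': array([ 0.00028316, -0.00054337, -0.00011387, -0.00025281,  0.000176  ,
       -0.00041552]), 'effort': array([ 1.40220094e-03, -5.43502021e+01, -3.61798310e+01, -8.66794124e-06,
        3.98852819e-03, -8.82479924e-06]), 'ee_pos': array([ 0.1707568 , -0.52250307,  0.19770033]), 'ee_rot': array([ 9.87554589e-01,  1.57275404e-01, -4.93701190e-05, -6.14685276e-04]), 'wrist_force': array([-0.53054675,  0.41916709, -0.17987171]), 'torque': array([-0.01158779,  0.00433684, -0.01774154]), 'gripper_width': 0.08509110744951937}
scene 367.5285184422488 367.5285184422488 254.6149035360779 187.91742292184625 [[-0.2024, 0.6254, -0.7536, 1.2415], [0.9791, 0.1454, -0.1422, 0.1602], [0.0206, -0.7666, -0.6418, 0.7962], [0.0, 0.0, 0.0, 1.0]]
base [([163, 127, 209, 172], 0.88), ([215, 183, 276, 252], 0.81)]
tray [([324, 195, 391, 248], 0.65)]
tray_fin [([326, 196, 391, 245], 0.66)]
scoop [([130, 167, 174, 212], 0.76)]
mat [([362, 270, 382, 297
[... 585 characters left out ...]
.3789], [0.0, 0.0, 0.0, 1.0]]
base [([239, 157, 294, 219], 0.81), ([334, 246, 400, 318], 0.69)]
tray [([126, 174, 189, 246], 0.83)]
tray_fin [([126, 179, 192, 249], 0.96)]
scoop [([350, 176, 394, 207], 0.78)]
mat [([136, 116, 152, 131], 0.69), ([337, 172, 392, 215], 0.68)]
marble0 [([323, 112, 335, 123], 0.51)]
marble1 [([323, 112, 335, 123], 0.51)]
eraser_blue [([281, 114, 292, 124], 0.57), ([348, 173, 397, 206], 0.33)]
eraser_green [([236, 120, 244, 132], 0.44)]
eraser_orange [([322, 115, 333, 124], 0.58), ([126, 173, 192, 245], 0.42)]
eraser_red [([196, 117, 206, 130], 0.46)]
glue [([135, 115, 155, 132], 0.68)]
stapler [([380, 88, 402, 134], 0.56)]
sharpener [([108, 133, 124, 141], 0.43)]
```

```bash
python3 - <<'E'
import cv2
a=cv2.imread("pics/top0.png")[70:330,90:420];cv2.imwrite("pics/top0b.png",cv2.resize(a,None,fx=2.3,fy=2.3,interpolation=cv2.INTER_CUBIC))
E
```

```text
(no output)
```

View pics/top0b.png

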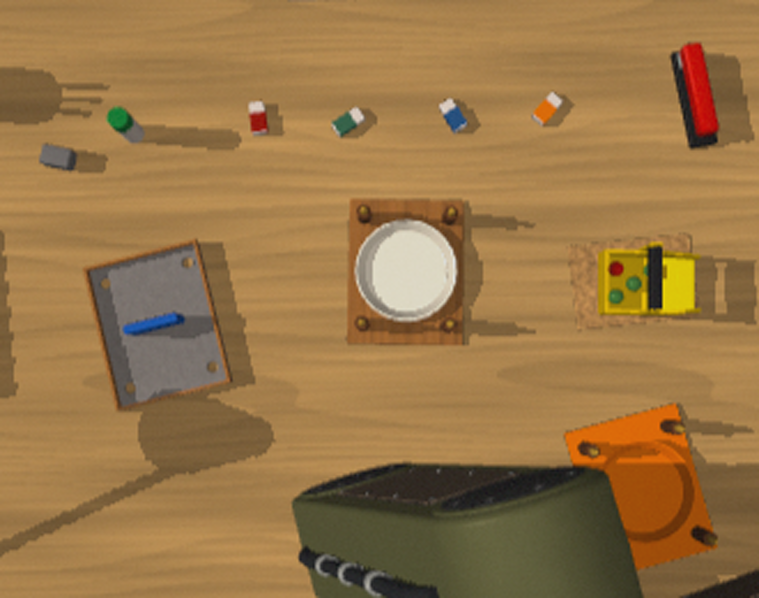

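View pics/scene0.png

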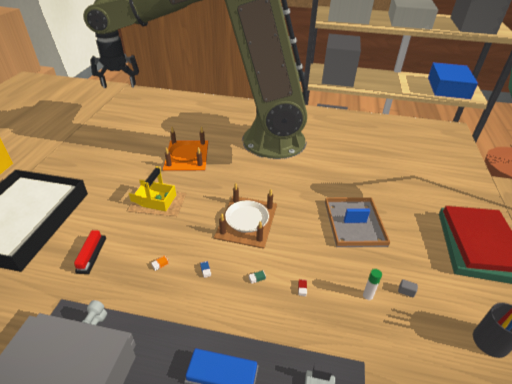

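The scene view shows both bases, the scoop with its spout pointing toward -y, the tray on the +y side and four erasers in a row on the far side. The tool turns only about its own z axis, but pouring needs a tilt. So I first check, in free space, what the arm does at the edge of its reach.

servo_tool:
  fingers: [-1,-1,-1,-1,-1,-1]
  xyz:
    - [0,50,0]
    - [0,50,0]
    - [0,50,0]
    - [0,50,0]
    - [0,50,0]
    - [0,50,0]
  turn: [0,0,0,0,0,0]

```text
t: 2.25
ee_pos: [0.2538, -0.7775, 0.1972]
ee_rot: [0.988, 0.157, 0.0, 0.002]
wrist_force: [0.0, 0.3, 1.6]
gripper_width: 0.0856
```

servo_tool:
  fingers: [-1,-1,-1,-1]
  xyz:
    - [0,60,0]
    - [0,60,0]
    - [0,60,0]
    - [0,60,0]
  turn: [0,0,0,0]

```text
t: 2.75
ee_pos: [0.2706, -0.8287, 0.1568]
ee_rot: [0.986, 0.157, 0.01, 0.063]
wrist_force: [-0.1, 0.1, 0.2]
gripper_width: 0.0854
```

```bash
python3 - <<'E'
from plant import *
s=get_state();print(s["ee_pos"],s["ee_rot"],s["joint_positions"])
E
```

```text
[ 0.27055592 -0.82868113  0.15683008] [0.98556153 0.15692003 0.00999952 0.06280586] [-1.29899556  1.15510419  0.2356819   0.00558879  1.62364779 -0.04333583]
```

servo_tool:
  fingers: [-1,-1,-1,-1,-1,-1]
  xyz:
    - [0,60,0]
    - [0,60,0]
    - [0,60,0]
    - [0,60,0]
    - [0,60,0]
    - [0,60,0]
  turn: [0,0,0,0,0,0]

```text
t: 3.5
ee_pos: [0.2879, -0.8817, 0.1616]
ee_rot: [0.974, 0.155, 0.026, 0.161]
wrist_force: [0.4, -0.1, -0.4]
gripper_width: 0.0854
```

servo_tool:
  fingers: [-1,-1,-1,-1]
  xyz:
    - [0,-50,0]
    - [0,-50,0]
    - [0,-50,0]
    - [0,-50,0]
  turn: [0,0,0,0]

```text
t: 4.0
ee_pos: [0.2442, -0.7491, 0.1145]
ee_rot: [0.974, 0.155, 0.026, 0.161]
wrist_force: [1.0, -1.9, 0.1]
gripper_width: 0.0855
```

```bash
python3 - <<'E'
from plant import *
s=get_state();print(s["ee_pos"],s["ee_rot"],s["joint_positions"])
E
```

```text
[ 0.24415563 -0.74906785  0.1145224 ] [0.97437891 0.15520405 0.0255925  0.16075591] [-1.30821748  0.71766562  1.13358763  0.02081789  0.9638564  -0.06239485]
```

Pushing past the reach limit tilts the tool, and the tilt stays when I come back. That makes the pour possible: grip the bar with the tool tilted along it, then turn about the tool's z. Next I measure from the first top picture.

```bash
cat > h.py <<'E'
import numpy as np,cv2
from scipy.spatial.transform import Rotation as R
K=(460.320470604686,256.52941486018545,192.82957427072864)
T=np.array([[-0.0176,-0.9963,0.0841,0.3365],[-0.9998,0.0176,-0.0009,0.0232],[-0.0005,-0.0841,-0.9965,1.3789]])
def ray(u,v,z,T=T,K=K):
    d=T[:3,:3]@[(u-K[1])/K[0],(v-K[2])/K[0],1.];return T[:3,3]+d*(z-T[2,3])/d[2]
def proj(P,T=T,K=K):
    c=T[:3,:3].T@(np.asarray(P)-T[:3,3]);return np.array([K[0]*c[0]/c[2]+K[1],K[0]*c[1]/c[2]+K[2]])
def crop(px,py,z): return ray(90+px/2.3,70+py/2.3,z)
E
python3 - <<'E'
from h import *
for n,l,z in [("pins",[(364,213),(450,213),(362,322),(450,323)],.082),("board",[(350,199),(465,199),(465,344),(347,344)],.008),("dish",[(406,270)],.026),("bar",[(655,243),(655,312),(655,277)],.109),("mat",[(570,247),(690,234),(577,330),(697,322)],.004),("spoutbox",[(601,249),(601,314),(697,253),(697,313)],.046),("trayrim",[(87,269),(197,241),(231,380),(120,410)],.022),("fin",[(124,330),(182,317)],.058),("holes",[(106,283),(188,262),(211,367),(129,388)],.006),("erasers r g b o",[(258,118),(348,122),(453,115),(547,108)],.014),("glue,stapler,sharp",[(122,125),(695,95),(58,156)],.02)]:
    a=np.array([crop(*p,z)[:2] for p in l]);print(n,np.round(a,3).tolist(),"mean",np.round(a.mean(0),4))
E
```

```text
pins [[0.533, 0.044], [0.531, -0.062], [0.398, 0.049], [0.395, -0.059]] mean [ 0.464  -0.0072]
board [[0.563, 0.063], [0.56, -0.087], [0.371, -0.083], [0.373, 0.07]] mean [ 0.4666 -0.0092]
dish [[0.466, -0.008]] mean [ 0.4663 -0.0078]
bar [[0.486, -0.307], [0.402, -0.304], [0.445, -0.305]] mean [ 0.4442 -0.3055]
mat [[0.495, -0.223], [0.509, -0.381], [0.386, -0.229], [0.394, -0.385]] mean [ 0.446  -0.3043]
spoutbox [[0.487, -0.255], [0.404, -0.252], [0.479, -0.376], [0.403, -0.373]] mean [ 0.4435 -0.3139]
trayrim [[0.475, 0.403], [0.509, 0.261], [0.33, 0.218], [0.294, 0.36]] mean [0.402  0.3104]
fin [[0.394, 0.346], [0.409, 0.274]] mean [0.4017 0.3099]
holes [[0.458, 0.382], [0.484, 0.276], [0.347, 0.246], [0.322, 0.352]] mean [0.4025 0.3141]
erasers r g b o [[0.671, 0.182], [0.664, 0.064], [0.67, -0.074], [0.678, -0.197]] mean [ 0.6706 -0.0062]
glue,stapler,sharp [[0.663, 0.359], [0.69, -0.39], [0.624, 0.442]] mean [0.6591 0.1369]
```

servo_tool:
  fingers: [-1,-1,-1,-1,-1,-1,-1,-1,-1]
  xyz:
    - [0,-42,-32]
    - [0,-42,-32]
    - [0,-42,-32]
    - [0,-42,-32]
    - [0,-42,-32]
    - [0,-42,-32]
    - [0,-42,-32]
    - [0,-42,-32]
    - [0,-42,-32]
  turn: [0,0,0,0,0,0,0,0,0]

```text
t: 5.12
ee_pos: [0.1043, -0.321, 0.2674]
ee_rot: [0.974, 0.155, 0.025, 0.161]
wrist_force: [-0.2, 0.1, 0.7]
gripper_width: 0.0856
```

servo_tool:
  fingers: [-1,-1,-1,-1]
  xyz:
    - [0,-47,-16]
    - [0,-47,-16]
    - [0,-47,-16]
    - [0,-47,-16]
  turn: [0,0,0,0]

```text
t: 5.62
ee_pos: [0.069, -0.2159, 0.2715]
ee_rot: [0.978, 0.156, 0.021, 0.134]
wrist_force: [0.1, 0.1, -0.1]
gripper_width: 0.0852
```

```bash
cat > st.py <<'E'
from h import *
from plant import *
s=get_state();r=R.from_quat(s["ee_rot"]).as_matrix()
print("t",round(s["t"],2),"p",np.round(s["ee_pos"],4),"z",np.round(r[:,2],3),"y",np.round(r[:,1],3),"x",np.round(r[:,0],3),"q",np.round(s["joint_positions"],2),"F",np.round(s["wrist_force"],1),"w",round(s["gripper_width"],4),"tilt",round(np.degrees(np.arccos(-r[2,2])),1))
E
python3 st.py
```

```text
t 5.62 p [ 0.069  -0.2159  0.2715] z [ 0.083 -0.255 -0.963] y [ 0.299 -0.916  0.268] x [ 0.951  0.311 -0.   ] q [-1.51 -0.79  2.23  0.07  1.44 -0.25] F [ 0.1  0.1 -0.1] w 0.0852 tilt 15.6
```

servo_tool:
  fingers: [-1,-1,-1,-1]
  xyz:
    - [0,-55,-15]
    - [0,-55,-13]
    - [0,-55,-10]
    - [0,-55,-8]
  turn: [0,0,0,0]

```text
t: 6.12
ee_pos: [0.0511, -0.1852, 0.2774]
ee_rot: [0.985, 0.158, 0.014, 0.072]
wrist_force: [0.1, 0.7, 0.4]
gripper_width: 0.0856
```

```bash
python3 st.py
```

```text
t 6.12 p [ 0.0511 -0.1852  0.2774] z [ 0.051 -0.138 -0.989] y [ 0.308 -0.94   0.147] x [0.95  0.312 0.005] q [-1.57 -0.79  2.2   0.05  1.6  -0.31] F [0.1 0.7 0.4] w 0.0856 tilt 8.4
```

servo_tool:
  fingers: [-1,-1,-1,-1]
  xyz:
    - [0,-55,-8]
    - [0,-55,-5]
    - [0,-55,-3]
    - [0,-55,0]
  turn: [0,0,0,0]

```text
t: 6.62
ee_pos: [-0.0038, -0.1555, 0.2865]
ee_rot: [0.987, 0.159, 0.019, 0.014]
wrist_force: [0.2, 0.5, -0.3]
gripper_width: 0.085
```

```bash
python3 st.py
```

```text
t 6.62 p [-0.0038 -0.1555  0.2865] z [ 0.042 -0.021 -0.999] y [ 0.314 -0.949  0.033] x [0.948 0.315 0.033] q [-1.92 -0.79  2.17  0.05  1.75 -0.66] F [ 0.2  0.5 -0.3] w 0.085 tilt 2.7
```

servo_tool:
  fingers: [-1,-1,-1,-1,-1,-1,-1,-1,-1,-1,-1]
  xyz:
    - [0,50,-8]
    - [0,50,-8]
    - [0,50,-8]
    - [40,0,-8]
    - [50,0,-8]
    - [50,0,-8]
    - [50,0,-8]
    - [50,0,-8]
    - [50,0,-8]
    - [50,0,-8]
    - [50,0,0]
  turn: [0,0,0,0,0,0,0,0,0,0,0]

```text
t: 8.0
ee_pos: [0.4116, -0.1738, 0.3847]
ee_rot: [0.987, 0.159, 0.019, 0.014]
wrist_force: [0.6, -1.1, 0.3]
gripper_width: 0.0854
```

servo_tool:
  fingers: [-1,-1,-1,-1,-1,-1,-1,-1,-1,-1,-1,-1,-1,-1,-1,-1]
  xyz:
    - [0,0,0]
    - [0,0,0]
    - [0,0,0]
    - [0,0,0]
    - [0,0,0]
    - [0,0,0]
    - [0,0,0]
    - [0,0,0]
    - [0,0,0]
    - [0,0,0]
    - [0,0,0]
    - [0,0,0]
    - [0,0,0]
    - [0,0,0]
    - [0,0,0]
    - [0,0,0]
  turn: [-0.18,-0.18,-0.18,-0.18,-0.18,-0.18,-0.18,-0.18,-0.18,-0.18,-0.18,-0.18,-0.18,-0.18,-0.18,-0.12]

```text
t: 10.0
ee_pos: [0.4099, -0.1747, 0.384]
ee_rot: [-0.001, 1.0, -0.011, 0.021]
wrist_force: [0.6, -0.2, 0.4]
gripper_width: 0.0856
```

```bash
python3 st.py
```

```text
t 10.0 p [ 0.4099 -0.1747  0.384 ] z [ 0.041 -0.021 -0.999] y [-0.001  1.    -0.021] x [-0.999 -0.002 -0.041] q [-0.49 -0.04  1.49  0.    1.65 -2.06] F [ 0.6 -0.2  0.4] w 0.0856 tilt 2.7
```

servo_tool:
  fingers: [-1,-1,-1,-1,-1,-1,-1,-1,-1,-1,-1,-1,-1,-1]
  xyz:
    - [-20,50,-20]
    - [-30,50,-20]
    - [-30,50,-20]
    - [-30,50,0]
    - [-50,0,0]
    - [-50,0,0]
    - [-50,0,0]
    - [-50,0,0]
    - [-60,0,0]
    - [-60,0,0]
    - [-60,0,0]
    - [-60,0,0]
    - [-60,0,0]
    - [-60,0,0]
  turn: [0,0,0,0,0,0,0,0,0,0,0,0,0,0]

```text
t: 11.75
ee_pos: [0.8217, 0.0164, 0.3471]
ee_rot: [0.001, 0.995, -0.009, 0.102]
wrist_force: [0.1, -0.1, 1.6]
gripper_width: 0.0852
```

```bash
python3 st.py
```

```text
t 11.75 p [0.8217 0.0164 0.3471] z [ 0.203 -0.018 -0.979] y [ 0.003  1.    -0.017] x [-0.979 -0.    -0.203] q [-0.02  0.92  0.24 -0.01  1.78 -1.59] F [ 0.1 -0.1  1.6] w 0.0852 tilt 11.8
```

servo_tool:
  fingers: [-1,-1,-1,-1,-1,-1,-1,-1,-1,-1,-1,-1,-1,-1,-1,-1]
  xyz:
    - [-60,0,0]
    - [-60,0,0]
    - [-60,0,0]
    - [-60,0,0]
    - [-60,0,0]
    - [-60,0,0]
    - [-60,0,0]
    - [-60,0,0]
    - [-60,0,0]
    - [-60,0,0]
    - [-60,0,0]
    - [-60,0,0]
    - [-60,0,0]
    - [-60,0,0]
    - [-60,0,0]
    - [-60,0,0]
  turn: [0,0,0,0,0,0,0,0,0,0,0,0,0,0,0,0]

```text
t: 13.75
ee_pos: [0.9474, 0.0078, 0.4156]
ee_rot: [-0.002, 0.935, -0.005, 0.355]
wrist_force: [-0.2, -0.2, -0.3]
gripper_width: 0.0853
```

```bash
python3 st.py
```

```text
t 13.75 p [0.9474 0.0078 0.4156] z [ 0.663 -0.009 -0.748] y [ 0.     1.    -0.011] x [-0.748 -0.007 -0.663] q [-0.03  0.92  0.24  0.01  1.26 -1.61] F [-0.2 -0.2 -0.3] w 0.0853 tilt 41.6
```

```bash
cat > arm.py <<'E'
from h import *
from scipy.optimize import least_squares
L=.278
D=[(.3004,1.5216,.5497,.1977,-.0),(.92,.24,.9474,.4156,np.radians(41.6)),(-.04,1.49,.4456,.384,np.radians(2.5)),(.7177,1.1336,.788,.1145,np.radians(18.7)),(1.155,.2357,.8717,.1568,np.radians(7.3)),(-.79,2.23,.2267,.2715,np.radians(15.6))]
def fk(p,q2,q3):
    a,b,c,z0,r0=p[:5];return np.array([r0+a*np.sin(q2)+b*np.sin(q2+q3+c),z0+a*np.cos(q2)+b*np.cos(q2+q3+c)])
def res(p): return np.concatenate([fk(p,d[0],d[1])-[d[2]-p[5]*np.sin(d[4]),d[3]+p[5]*np.cos(d[4])] for d in D])
s=least_squares(res,[.4,.4,0,.2,0,.278]);P=s.x
def ik(r,z):
    t=least_squares(lambda q:fk(P,*q)-[r,z],[0,1.8],bounds=([-.79,.23],[2.21,2.52]));return np.round(t.x,2),round(float(np.abs(t.fun).max()),3)
if __name__=="__main__":
    print(np.round(P,4),np.abs(s.fun).max())
    for n,x,y,zb in [("scoop",.444,-.305,.099),("dish",.466,.05,.129),("dish2",.466,.03,.15)]:
        for al in (30,40,45,50,55,60,65):
            a=np.radians(al);x_=x+(.019-P[5])*np.sin(a);z_=zb+(P[5]-.019)*np.cos(a);print(n,al,round(np.hypot(x_,y),3),round(z_,3),ik(np.hypot(x_,y),z_))
E
python3 arm.py
```

```text
[ 0.4226  0.4537  0.0874  0.2225 -0.0026  0.278 ] 0.0026413959414781085
scoop 30 0.438 0.323 (array([0.26, 1.97]), 0.0)
scoop 40 0.412 0.297 (array([0.26, 2.05]), 0.0)
scoop 45 0.401 0.282 (array([0.27, 2.09]), 0.0)
scoop 50 0.392 0.265 (array([0.29, 2.12]), 0.0)
scoop 55 0.383 0.248 (array([0.32, 2.14]), 0.0)
scoop 60 0.376 0.229 (array([0.36, 2.16]), 0.0)
scoop 65 0.37 0.208 (array([0.4 , 2.18]), 0.0)
dish 30 0.34 0.353 (array([-0.01,  2.19]), 0.0)
dish 40 0.304 0.327 (array([-0.04,  2.3 ]), 0.0)
dish 45 0.287 0.312 (array([-0.04,  2.35]), 0.0)
dish 50 0.272 0.295 (array([-0.03,  2.4 ]), 0.0)
dish 55 0.259 0.278 (array([-0.01,  2.44]), 0.0)
dish 60 0.247 0.259 (array([0.03, 2.48]), 0.0)
dish 65 0.237 0.238 (array([0.08, 2.5 ]), 0.0)
dish2 30 0.338 0.374 (array([-0.06,  2.18]), 0.0)
dish2 40 0.301 0.348 (array([-0.1 ,  2.29]), 0.0)
dish2 45 0.284 0.333 (array([-0.11,  2.34]), 0.0)
dish2 50 0.269 0.316 (array([-0.1 ,  2.39]), 0.0)
dish2 55 0.256 0.299 (array([-0.09,  2.43]), 0.0)
dish2 60 0.244 0.28 (array([-0.06,  2.47]), 0.0)
dish2 65 0.233 0.259 (array([-0.01,  2.51]), 0.0)
```

servo_tool:
  fingers: [-1,-1,-1,-1,-1,-1]
  xyz:
    - [-60,0,0]
    - [-60,0,0]
    - [-60,0,0]
    - [-60,0,0]
    - [-60,0,0]
    - [-60,0,0]
  turn: [0,0,0,0,0,0]

```text
t: 14.5
ee_pos: [0.9405, 0.0074, 0.5239]
ee_rot: [-0.003, 0.898, -0.005, 0.439]
wrist_force: [0.3, -0.7, 0.2]
gripper_width: 0.0851
```

servo_tool:
  fingers: [-1,-1,-1,-1,-1,-1,-1,-1,-1,-1]
  xyz:
    - [38,-26,-28]
    - [38,-26,-28]
    - [38,-26,-28]
    - [38,-26,-28]
    - [38,-26,-28]
    - [38,-26,-28]
    - [38,-26,-28]
    - [38,-26,-28]
    - [38,-26,-28]
    - [38,-26,-28]
  turn: [0,0,0,0,0,0,0,0,0,0]

```text
t: 15.75
ee_pos: [0.5245, -0.2332, 0.4159]
ee_rot: [0.003, 0.901, -0.006, 0.434]
wrist_force: [0.2, -0.9, 0.8]
gripper_width: 0.0857
```

```bash
python3 st.py
```

```text
t 15.75 p [ 0.5245 -0.2332  0.4159] z [ 0.783 -0.013 -0.623] y [ 0.01   1.    -0.008] x [-0.623 -0.    -0.783] q [-0.74 -0.15  1.75  0.7   0.92 -2.56] F [ 0.2 -0.9  0.8] w 0.0857 tilt 51.5
```

```bash
cat > ik.py <<'E'
from arm import *
C=np.array([-.79,.23]),np.array([2.21,2.52])
lo=np.array([-3.03,-.79,.23,-1.04,0,-2.55]);hi=np.array([3.03,2.21,2.52,4.18,3.07,2.55])
G=None
def FK(q,G):
    Rm=R.from_euler('ZYZYZ',[q[0],q[1]+q[2],G[0]*q[3],q[4],G[1]*q[5]]).as_matrix()@R.from_euler('Z',G[2]).as_matrix()
    r,z=fk(P,q[1],q[2]);w=np.array([r*np.cos(q[0]),r*np.sin(q[0]),z])
    return Rm,w+P[5]*Rm[:,2]
G=(1,1,np.pi/2)
def IK(p,Rm,q0):
    f=lambda q:np.concatenate([(FK(q,G)[1]-p)*5,R.from_matrix(FK(q,G)[0].T@Rm).as_rotvec()])
    b=[-9]*6,[9]*6
    return least_squares(f,q0).x
if __name__=="__main__":
    obs=[([-.74,-.15,1.75,.7,.92,-2.56],[.003,.901,-.006,.434],[.5245,-.2332,.4159]),([-1.308,.7177,1.1336,.0208,.9639,-.0624],[.9744,.1552,.0256,.1608],[.244,-.749,.1145]),([-.49,-.04,1.49,0,1.65,-2.06],[-.001,1,-.011,.021],[.41,-.1747,.384])]
    for a in (1,-1):
      for b in (1,-1):
        for c in (0,np.pi/2,-np.pi/2,np.pi):
          e=[np.degrees(R.from_matrix(FK(q,(a,b,c))[0].T@R.from_quat(o).as_matrix()).magnitude()) for q,o,_ in obs]
          if max(e)<15: print(a,b,c,np.round(e,1),[np.round(FK(q,(a,b,c))[1]-p,3) for q,_,p in obs])
E
python3 ik.py
```

```text
Traceback (most recent call last):
  File "ik.py", line 19, in <module>
    e=[np.degrees(R.from_matrix(FK(q,(a,b,c))[0].T@R.from_quat(o).as_matrix()).magnitude()) for q,o,_ in obs]
                                ~~^^^^^^^^^^^
  File "ik.py", line 6, in FK
    Rm=R.from_euler('ZYZYZ',[q[0],q[1]+q[2],G[0]*q[3],q[4],G[1]*q[5]]).as_matrix()@R.from_euler('Z',G[2]).as_matrix()
       ~~~~~~~~~~~~^^^^^^^^^^^^^^^^^^^^^^^^^^^^^^^^^^^^^^^^^^^^^^^^^^^
  File "scipy/spatial/transform/_rotation.pyx", line 1413, in scipy.spatial.transform._rotation.Rotation.from_euler
ValueError: Expected axis specification to be a non-empty string of upto 3 characters, got ZYZYZ
```

```bash
sed -i "s/R.from_euler('ZYZYZ',\[q\[0\],q\[1\]+q\[2\],G\[0\]\*q\[3\],q\[4\],G\[1\]\*q\[5\]\]).as_matrix()/(R.from_euler('ZYZ',[q[0],q[1]+q[2],G[0]*q[3]])*R.from_euler('YZ',[q[4],G[1]*q[5]])).as_matrix()/" ik.py; python3 ik.py
cat > plan.py <<'E'
from ik import *
import ik,sys
RS0=np.array([[0,-1,0],[1,0,0],[0,0,1.]])  # scoop axes as columns
def tool(al,sg): 
    z=np.array([np.sin(al),0,-np.cos(al)]);y=np.array([0,sg,0.]);return np.c_[np.cross(y,z),y,z]
def barpose(al,sg,ph,lip):
    T0=tool(al,sg);Rm=T0@R.from_euler('z',ph).as_matrix();RS=Rm@T0.T@RS0
    bar=lip-RS@np.array([-.07,0,.022-.095]);return bar+.019*Rm[:,2],Rm,RS,bar
if __name__=="__main__":
    for al in (52,57,62):
      a=np.radians(al)
      for sg in (1,-1):
        T0=tool(a,sg);q=IK(np.array([.444,-.305,.099])+.019*T0[:,2],T0,[-.7,.3,2.1,.5*1,.9,sg*-1.5])
        print(al,sg,"grasp",np.round(q,2))
        for ph in (0,.4,.8,.9,1.0):
            f=ph/.9;lip=np.array([.466-.02*f,-.045+.03*f,.056])
            p,Rm,RS,bar=barpose(a,sg,ph,lip);q=IK(p,Rm,[.1,0,2.4,0,.8,sg*-1.5+ph]);g=RS.T@[0,0,1]
            print("  ",ph,np.round(q,2),"bar",np.round(bar,3),"pitch",round(np.degrees(np.arctan2(-g[0],g[2]))),"roll",round(np.degrees(np.arctan2(g[1],g[2]))),"spoutdir",np.round(-RS[:,0],2))
E
python3 plan.py
```

```text
1 1 1.5707963267948966 [0.4 0.  0.4] [array([-0.024, -0.031, -0.002]), array([-0.035, -0.011, -0.   ]), array([-0.017, -0.035, -0.002])]
52 1 grasp [-0.9   0.3   2.13  1.52  0.67 -3.74]
   0 [ 0.1  -0.04  2.42  0.46 -0.17 -1.97] bar [0.466 0.025 0.129] pitch 0 roll 0 spoutdir [-0. -1. -0.]
   0.4 [ 0.04 -0.08  2.4   0.34 -0.09 -1.48] bar [0.471 0.01  0.147] pitch -18 roll 2 spoutdir [-0.24 -0.92 -0.31]
   0.8 [-0.04 -0.11  2.4  -0.51 -0.07 -0.29] bar [ 0.468 -0.011  0.155] pitch -35 roll 10 spoutdir [-0.44 -0.7  -0.57]
   0.9 [-0.06 -0.11  2.41 -0.73 -0.07  0.02] bar [ 0.466 -0.017  0.155] pitch -39 roll 13 spoutdir [-0.48 -0.62 -0.62]
   1.0 [-0.09 -0.12  2.41 -0.88 -0.09  0.25] bar [ 0.464 -0.022  0.155] pitch -43 roll 17 spoutdir [-0.52 -0.54 -0.66]
52 -1 grasp [-0.9   0.3   2.13  1.52  0.67 -0.59]
   0 [ 0.1  -0.04  2.42  0.46 -0.17  1.17] bar [0.466 0.025 0.129] pitch 0 roll 0 spoutdir [-0. -1. -0.]
   0.4 [ 0.04 -0.08  2.4   0.34 -0.09  1.66] bar [0.471 0.01  0.147] pitch -18 roll 2 spoutdir [-0.24 -0.92 -0.31]
   0.8 [-0.04 -0.11  2.4  -0.51 -0.07  2.85] bar [ 0.468 -0.011  0.
[... 2093 characters left out ...]
 bar [ 0.458 -0.028  0.155] pitch -49 roll 17 spoutdir [-0.4  -0.54 -0.74]
62 -1 grasp [-0.96  0.37  2.17  1.78  0.83 -0.9 ]
   0 [ 0.1   0.04  2.5   0.2  -0.48  1.44] bar [0.466 0.025 0.129] pitch 0 roll 0 spoutdir [-0. -1. -0.]
   0.4 [ 0.03 -0.03  2.49  0.07 -0.4   1.92] bar [0.468 0.008 0.149] pitch -20 roll 2 spoutdir [-0.18 -0.92 -0.34]
   0.8 [-0.07 -0.07  2.5  -0.17 -0.37  2.49] bar [ 0.463 -0.016  0.156] pitch -40 roll 9 spoutdir [-0.34 -0.7  -0.63]
   0.9 [-0.09 -0.08  2.5  -0.23 -0.37  2.64] bar [ 0.46  -0.022  0.156] pitch -44 roll 13 spoutdir [-0.37 -0.62 -0.69]
   1.0 [-0.12 -0.08  2.51 -0.29 -0.38  2.79] bar [ 0.458 -0.028  0.155] pitch -49 roll 17 spoutdir [-0.4  -0.54 -0.74]
```

```bash
sed -i "s/w=np.array(\[r\*np.cos(q\[0\]),r\*np.sin(q\[0\]),z\])/r=r-.002;w=np.array([r*np.cos(q[0])-.038*np.sin(q[0]),r*np.sin(q[0])+.038*np.cos(q[0]),z])/; s/return least_squares(f,q0).x/s=least_squares(f,np.clip(q0,lo+1e-3,hi-1e-3),bounds=(lo,hi));return s.x,np.abs(s.fun).max()/" ik.py; python3 ik.py
cat > plan2.py <<'E'
from plan import *
for al in (56,60,64):
    a=np.radians(al);T0=tool(a,-1)
    q=np.array([-.74,-.15,1.75,.7,.92,.58]);print(al)
    W=[([.444,-.305,.2],0),([.444,-.305,.099],0),([.444,-.305,.2],0),([.46,-.2,.2],0),([.466,-.1,.2],0),([.466,-.03,.2],0),([.466,.025,.2],0)]
    for b,ph in W:
        q,e=IK(np.array(b)+.019*T0[:,2],T0,q);print("  ",b,np.round(q,2),round(e,3))
    for ph in (0,.3,.6,.8,.9,1.0):
        f=ph/.9;lip=np.array([.47-.01*f,-.045+.03*f,.056]);p,Rm,RS,bar=barpose(a,-1,ph,lip);q,e=IK(p,Rm,q);g=RS.T@[0,0,1]
        print("  ",ph,np.round(q,2),round(e,3),"bar",np.round(bar,3),"pitch",round(np.degrees(np.arctan2(-g[0],g[2]))))
E
python3 plan2.py
```

```text
1 1 1.5707963267948966 [0.4 0.  0.4] [array([ 0.001, -0.002, -0.002]), array([ 0.001,  0.001, -0.   ]), array([-0.001, -0.001, -0.002])]
56
   [0.444, -0.305, 0.2] [-1.03  0.1   2.1   1.3   0.83 -0.35] 0.0
   [0.444, -0.305, 0.099] [-1.03  0.33  2.15  1.56  0.79 -0.73] 0.0
   [0.444, -0.305, 0.2] [-1.03  0.1   2.1   1.3   0.83 -0.35] 0.0
   [0.46, -0.2, 0.2] [-0.8  -0.05  2.26  1.39  0.65 -0.3 ] 0.0
   [0.466, -0.1, 0.2] [-0.52 -0.17  2.36  1.47  0.43 -0.2 ] 0.0
   [0.466, -0.03, 0.2] [-0.27 -0.23  2.4   1.55  0.22 -0.13] 0.0
   [0.466, 0.025, 0.2] [-0.05 -0.23  2.4   1.81  0.04 -0.27] 0.0
   0 [-0.05 -0.01  2.45  2.99  0.28 -1.45] 0.0 bar [0.47  0.025 0.129] pitch 0
   0.3 [-0.09 -0.04  2.43  2.8   0.23 -0.99] 0.0 bar [0.477 0.014 0.144] pitch -14
   0.6 [-0.15 -0.06  2.41  2.54  0.22 -0.47] 0.0 bar [ 0.48  -0.001  0.153] pitch -28
   0.8 [-0.19 -0.07  2.41  2.38  0.23 -0.13] 0.0 bar [ 0.479 -0.013  0.155] pitch -37
   0.9 [-0.22 -0.07  2.42  2.32  0.24  0.02] 0.0 bar [ 0.478 -0.019  0.155] pitch -41
   1.0 [-0.24 -0.07  2.42  2.26  0.26  0.15] 0.0 bar [ 0.476 -0.025  0.155] pitch -
[... 1234 characters left out ...]

   [0.466, -0.1, 0.2] [-0.56 -0.14  2.43  1.92  0.53 -0.67] 0.0
   [0.466, -0.03, 0.2] [-0.29 -0.19  2.47  2.29  0.35 -0.88] 0.0
   [0.466, 0.025, 0.2] [-0.06 -0.2   2.47  2.94  0.26 -1.4 ] 0.0
   0 [-0.05  0.07  2.5   3.05  0.55 -1.51] 0.0 bar [0.47  0.025 0.129] pitch 0
   0.3 [-0.11  0.01  2.49  2.94  0.49 -1.14] 0.0 bar [0.474 0.012 0.145] pitch -15
   0.6 [-0.17 -0.02  2.48  2.78  0.46 -0.72] 0.0 bar [ 0.476 -0.004  0.154] pitch -31
   0.8 [-0.23 -0.03  2.48  2.68  0.47 -0.45] 0.0 bar [ 0.474 -0.017  0.156] pitch -40
   0.9 [-0.25 -0.03  2.49  2.63  0.47 -0.32] 0.0 bar [ 0.473 -0.023  0.156] pitch -45
   1.0 [-0.28 -0.03  2.49  2.58  0.49 -0.19] 0.0 bar [ 0.471 -0.029  0.155] pitch -50
```

servo_tool:
  fingers: [-1,-1,-1,-1,-1,-1,-1,-1,-1,-1,-1,-1,-1,-1,-1,-1,-1]
  xyz:
    - [0,0,0]
    - [0,0,0]
    - [0,0,0]
    - [0,0,0]
    - [0,0,0]
    - [0,0,0]
    - [0,0,0]
    - [0,0,0]
    - [0,0,0]
    - [0,0,0]
    - [0,0,0]
    - [0,0,0]
    - [0,0,0]
    - [0,0,0]
    - [0,0,0]
    - [0,0,0]
    - [0,0,0]
  turn: [0.185,0.185,0.185,0.185,0.185,0.185,0.185,0.185,0.185,0.185,0.185,0.185,0.185,0.185,0.185,0.185,0.18]

```text
t: 17.88
ee_pos: [0.5261, -0.2326, 0.4165]
ee_rot: [0.901, -0.003, 0.435, 0.006]
wrist_force: [-0.5, -0.3, 0.1]
gripper_width: 0.0854
```

servo_tool:
  fingers: [-1,-1,-1,-1,-1,-1,-1,-1,-1,-1,-1,-1,-1]
  xyz:
    - [43,-30,32]
    - [43,-30,32]
    - [43,-30,32]
    - [43,-30,32]
    - [43,-30,32]
    - [43,-30,32]
    - [43,-30,32]
    - [43,-30,32]
    - [60,0,0]
    - [60,0,0]
    - [60,0,0]
    - [60,0,0]
    - [60,0,0]
  turn: [0,0,0,0,0,0,0,0,0,0,0,0,0]

```text
t: 19.5
ee_pos: [0.9058, -0.0089, 0.6297]
ee_rot: [0.867, 0.001, 0.498, 0.007]
wrist_force: [-0.0, -1.1, 0.3]
gripper_width: 0.0853
```

```bash
python3 st.py
```

```text
t 19.5 p [ 0.9058 -0.0089  0.6297] z [ 0.864 -0.011 -0.504] y [-0.005 -1.     0.013] x [0.504 0.008 0.864] q [-0.06  0.71  0.23  0.05  1.15  1.51] F [-0.  -1.1  0.3] w 0.0853 tilt 59.7
```

servo_tool:
  fingers: [-1,-1,-1,-1,-1,-1,-1,-1,-1,-1,-1,-1,-1,-1,-1]
  xyz:
    - [-42,21,-12]
    - [-42,21,-12]
    - [-42,21,-12]
    - [-42,21,-12]
    - [-42,21,-12]
    - [-42,21,-12]
    - [-42,21,-12]
    - [-42,21,-12]
    - [-42,21,-12]
    - [-42,21,-12]
    - [-42,21,-12]
    - [-42,21,-12]
    - [-42,21,-12]
    - [-42,21,-12]
    - [0,0,0]
  turn: [0,0,0,0,0,0,0,0,0,0,0,0,0,0,0]

```text
t: 21.38
ee_pos: [0.4854, -0.2963, 0.2312]
ee_rot: [0.869, 0.001, 0.495, 0.008]
wrist_force: [0.4, 0.2, -0.2]
gripper_width: 0.085
```

```bash
python3 st.py; cat > wr.py <<'E'
from h import *
from plant import *
import sys
def wcam():
    s=get_state();p=snapshot("wrist");M=np.eye(4);M[:3,:3]=R.from_quat(s["ee_rot"]).as_matrix();M[:3,3]=s["ee_pos"]
    return p,M@p["hand_eye"],(p["fx"],p["cx"],p["cy"])
if __name__=="__main__":
    p,Tw,Kw=wcam();cv2.imwrite(sys.argv[1],p["img"]);print("T=np.array(",np.round(Tw,5).tolist(),");K=",Kw)
E
python3 wr.py pics/w1.png
```

```text
t 21.38 p [ 0.4854 -0.2963  0.2312] z [ 0.861 -0.013 -0.509] y [-0.006 -1.     0.015] x [0.509 0.01  0.86 ] q [-0.97  0.05  2.08  1.34  0.8  -0.31] F [ 0.4  0.2 -0.2] w 0.085 tilt 59.4
T=np.array( [[-0.00497, -0.71589, 0.6982, 0.36822], [-0.9999, -0.0057, -0.01297, -0.29235], [0.01326, -0.69819, -0.71579, 0.37602], [0.0, 0.0, 0.0, 1.0]] );K= (275.2722347838664, 253.65808192882199, 190.6385064853983)
```

View pics/w1.png

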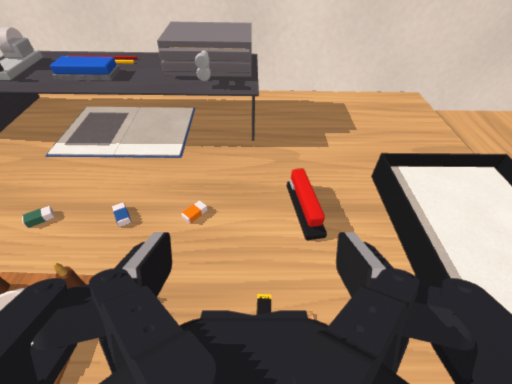

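```bash
python3 - <<'E'
from h import *
T=np.array( [[-0.00497, -0.71589, 0.6982, 0.36822], [-0.9999, -0.0057, -0.01297, -0.29235], [0.01326, -0.69819, -0.71579, 0.37602]]);K= (275.27,253.658,190.6385)
for v in (293,297,302): print(np.round(ray(264,v,.109,T,K),4))
a=cv2.imread("pics/w1.png")[290:312,250:280];print("\n".join(" ".join("Y" if c[2]>150 and c[1]>130 and c[0]<80 else ("k" if c.sum()<120 else ".") for c in r) for r in a))
E
```

```text
[ 0.4865 -0.3068  0.109 ]
[ 0.4824 -0.3066  0.109 ]
[ 0.4775 -0.3065  0.109 ]
. . . . . . . . . . . . . . . . . . . . . . . . . . . . . .
. . . . . . . . . . . . . . . . . . . . . . . . . . . . . .
. . . . . . . . . . . . . . . . . . . . . . . . . . . . . .
. . . . . . . . . . . . . . . . . . . . . . . . . . . . . .
. . . . . . . Y Y Y Y Y Y Y Y Y Y Y Y Y Y . . . . . . . . .
. . . . . . . Y Y Y Y Y Y Y Y Y Y Y Y Y Y . . . . . . . . .
. . . . . . . Y Y Y Y Y Y Y Y Y Y Y Y Y Y Y . . . . . . . .
. . . . . . . Y Y Y . . Y Y Y Y Y Y Y Y Y Y . . . . . . . .
. . . . . . . Y . . . . . . . . . . . . Y Y . . . . . . . .
. . . . . . . . . k k k . . . . . . . . . . . . . . . . . .
. . . . . . . . . k k k k k k k k k k k . . . . . . . . . .
. . . . . . . . . k k k k k k k k k k k . . . . . . . . . .
. . . . . . . . k k k k k k k k k k k k . . . . . . . . . .
. . . . . . . . k k k k k k k k k k k k . . . . . . . . . .
. . . . . . . . k k k k k k k k k k k k . . . . . . . . . .
. . . . . . . . k k k k k k k k k k k k . . . . . . . . . .
. . . . . . Y . k k k k k k k k k k k k . . . . . . . . . .
. . . . . . Y . k k k k k k k k k k k k . . . . . . . . . .
. . . . . . Y . k k k k k k k k k k k k . . . . . . . . . .
. . . . . . . . k k k k k k k k k k k k . . . . . . . . . .
. . . . . . . . k k k k k k k k k k k k . . . . . . . . . .
. . . . . . . . k k k k k k k k k k k k . . . . . . . . . .
```

servo_tool:
  fingers: [-1,-1,-1,-1,-1,-1,-1]
  xyz:
    - [-12,10,-20]
    - [-25,0,15]
    - [-25,0,15]
    - [-24,0,14]
    - [-24,-1,14]
    - [-24,-1,14]
    - [0,0,0]
  turn: [0,0,0,0,0,0,0]

```text
t: 22.3
ee_pos: [0.464, -0.304, 0.0895]
ee_rot: [0.869, 0.003, 0.495, 0.006]
wrist_force: [0.8, 0.6, 1.1]
gripper_width: 0.085
```

```bash
python3 st.py; python3 wr.py pics/w2.png
```

```text
t 22.3 p [ 0.464  -0.304   0.0895] z [ 0.86  -0.008 -0.51 ] y [-0.001 -1.     0.014] x [0.51  0.011 0.86 ] q [-1.03  0.36  2.17  1.67  0.83 -0.85] F [0.8 0.6 1.1] w 0.085 tilt 59.3
T=np.array( [[6e-05, -0.71634, 0.69775, 0.34689], [-0.99993, -0.0084, -0.00854, -0.3008], [0.01198, -0.6977, -0.71629, 0.23437], [0.0, 0.0, 0.0, 1.0]] );K= (275.2722347838664, 253.65808192882199, 190.6385064853983)
```

View pics/w2.png

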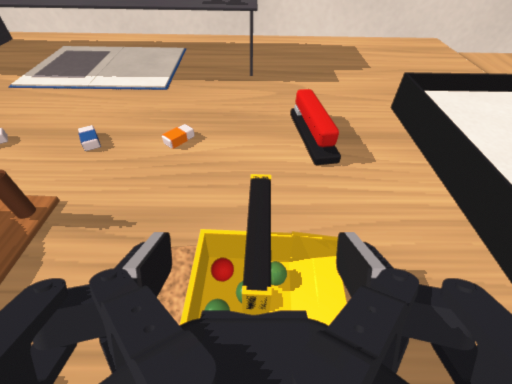

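The bar runs from (260,178) to (257,290), midway between the fingertips at v≈240, and four marbles show in the scoop. I close on it.

servo_tool:
  fingers: [0,0.6,1,1,1,1,1,1]
  xyz:
    - [0,2,0]
    - [0,0,0]
    - [0,0,0]
    - [0,0,0]
    - [0,0,0]
    - [0,0,0]
    - [0,0,0]
    - [0,0,0]
  turn: [0,0,0,0,0,0,0,0]
  force: 60

```text
t: 23.35
ee_pos: [0.4632, -0.3063, 0.0899]
ee_rot: [0.869, 0.002, 0.496, 0.007]
wrist_force: [-3.7, 1.0, 6.2]
gripper_width: 0.0124
```

```bash
python3 st.py
```

```text
t 23.35 p [ 0.4632 -0.3063  0.0899] z [ 0.861 -0.009 -0.509] y [-0.002 -1.     0.014] x [0.509 0.011 0.861] q [-1.03  0.36  2.16  1.66  0.83 -0.85] F [-3.7  1.   6.2] w 0.0124 tilt 59.4
```

servo_tool:
  fingers: [1,1,1,1,1,1,1]
  xyz:
    - [9,0,-5]
    - [15,0,-9]
    - [17,0,-10]
    - [17,0,-10]
    - [17,0,-10]
    - [15,1,-9]
    - [0,0,0]
  turn: [0,0,0,0,0,0,0]

```text
t: 24.22
ee_pos: [0.4634, -0.3059, 0.1946]
ee_rot: [0.869, 0.003, 0.495, 0.007]
wrist_force: [-1.1, -0.5, -2.7]
gripper_width: 0.012
```

```bash
python3 st.py; python3 - <<'E'
from h import *
from plant import *
p=snapshot("top");q=snapshot("scene");cv2.imwrite("pics/l1.png",np.hstack([cv2.resize(p["img"][140:260,230:420],None,fx=2.4,fy=2.4),cv2.resize(q["img"][80:224,60:180],(240,288))]))
E
```

```text
t 24.23 p [ 0.4634 -0.3059  0.1946] z [ 0.861 -0.01  -0.509] y [-0.002 -1.     0.015] x [0.509 0.012 0.861] q [-1.03  0.11  2.12  1.4   0.84 -0.46] F [-1.1 -0.5 -2.7] w 0.012 tilt 59.4
```

View pics/l1.png

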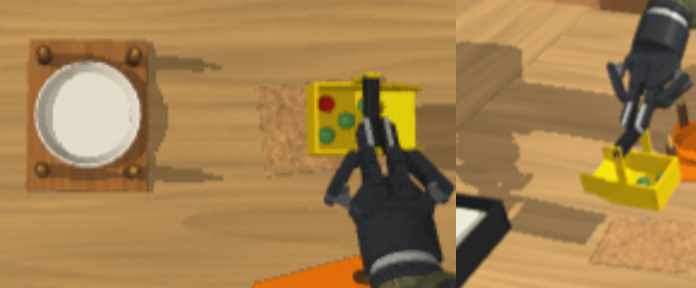

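servo_tool:
  fingers: [1,1,1,1,1,1,1,1,1,1]
  xyz:
    - [1,-20,2]
    - [1,-35,2]
    - [1,-45,3]
    - [0,-45,3]
    - [1,-45,3]
    - [0,-45,3]
    - [1,-40,3]
    - [1,-30,2]
    - [0,-21,2]
    - [0,0,0]
  turn: [0,0,0,0,0,0,0,0,0,0]

```text
t: 25.58
ee_pos: [0.4865, 0.0075, 0.184]
ee_rot: [0.867, 0.003, 0.497, 0.007]
wrist_force: [0.4, 0.3, -1.7]
gripper_width: 0.0124
```

```bash
python3 st.py
```

```text
t 25.57 p [0.4865 0.0075 0.184 ] z [ 0.863 -0.009 -0.505] y [-0.002 -1.     0.015] x [0.505 0.012 0.863] q [-0.11 -0.18  2.44  2.63  0.17 -1.13] F [ 0.4  0.3 -1.7] w 0.0124 tilt 59.7
```

servo_tool:
  fingers: [1,1,1,1,1,1,1]
  xyz:
    - [-8,-3,5]
    - [-11,-3,6]
    - [-11,-3,6]
    - [-11,-3,6]
    - [-9,-2,6]
    - [-6,0,3]
    - [0,0,0]
  turn: [0,0,0,0,0,0,0]

```text
t: 26.45
ee_pos: [0.4866, 0.0189, 0.1199]
ee_rot: [0.867, 0.002, 0.498, 0.008]
wrist_force: [0.2, 0.9, -2.0]
gripper_width: 0.0123
```

```bash
python3 st.py; python3 - <<'E'
from h import *
from plant import *
p=snapshot("top");q=snapshot("scene");cv2.imwrite("pics/l2.png",np.hstack([cv2.resize(p["img"][140:240,210:330],None,fx=3.2,fy=3.2),cv2.resize(q["img"][130:260,180:300],(295,320))]))
E
```

```text
t 26.45 p [0.4866 0.0189 0.1199] z [ 0.863 -0.011 -0.504] y [-0.004 -1.     0.015] x [0.504 0.011 0.863] q [-0.06  0.03  2.48  3.04  0.41 -1.52] F [ 0.2  0.9 -2. ] w 0.0123 tilt 59.7
```

View pics/l2.png

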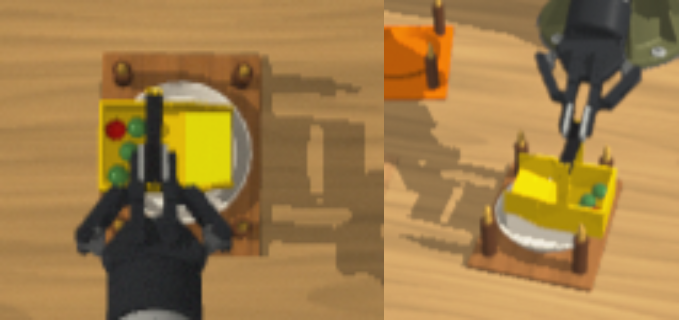

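The spout lip sits over the dish at y≈-0.05, about 3 cm above the rim, and the marbles lie at the tail. I work out slow pour rows and check the clearance to the pins.

```bash
cat > pour.py <<'E'
from ik import *
from plan import RS0
z0=np.array([.863,-.011,-.504]);y0=np.array([-.004,-1,.015]);x0=np.cross(y0,z0);U,_,V=np.linalg.svd(np.c_[x0,y0,z0]);R0=U@V
tcp0=np.array([.4866,.0189,.1199]);off=np.array([.0177,0,-.0091]);bar0=tcp0-off
lipv=np.array([-.07,0,-.073]);lip0=bar0+RS0@lipv;print("lip0",lip0)
ph=np.r_[np.linspace(0,.4,9)[1:],np.linspace(.4,1.0,25)[1:]]
def lip(f):
    return np.array([np.interp(f,[0,.45,1],[lip0[0],.455,.448]),np.interp(f,[0,.45,1],[lip0[1],-.01,.008]),np.interp(f,[0,.4,.7,1],[lip0[2],.056,.048,.046])])
pins=[(.533,.044),(.531,-.062),(.398,.049),(.395,-.059)]
prev=tcp0;Rp=R0;q=np.array([-.06,.03,2.48,3.04,.41,-1.52]);rows=[];tu=[];pp=0;clr=9
for p in ph:
    Rm=R0@R.from_euler('z',p).as_matrix();RS=Rm@R0.T@RS0;bar=lip(p)-RS@lipv;t=bar+off
    d=Rp.T@(t-prev)*1000;dr=np.round(d,1);rows.append(dr.tolist());tu.append(round(p-pp,3));prev=prev+Rp@dr/1000;Rp=Rm;pp=p;q,e=IK(t,Rm,q)
    for x,y in pins:
        for zz,rad in [(.06,.009),(.082,.0045),(.04,.009),(.072,.0045)]:
            s=RS.T@(np.array([x,y,zz])-bar)+[0,0,.095]
            dd=np.array([max(-.03-s[0],s[0]-.049),abs(s[1])-.04,max(-s[2],s[2]-.042)]);dist=np.linalg.norm(np.maximum(dd,0))-rad
            clr=min(clr,dist)
    g=RS.T@[0,0,1]
print("end q",np.round(q,2),e,"clear",round(clr,4),"bar",np.round(bar,3),"pitch",np.degrees(np.arcsin(g[0])),"roll",np.degrees(np.arcsin(g[1])))
print(rows[:12]);print(tu[:12]);print(rows[12:]);print(tu[12:])
E
python3 pour.py
```

```text
lip0 [ 0.4689 -0.0511  0.056 ]
end q [-0.18 -0.06  2.49  2.73  0.35 -0.28] 5.077838627073437e-10 clear 0.0083 bar [ 0.462 -0.007  0.145] pitch 46.814323666991115 roll 11.005257592743003
[[2.6, -1.3, -1.4], [2.4, -1.2, -1.4], [2.2, -1.2, -1.4], [2.0, -1.1, -1.3], [1.7, -1.1, -1.4], [1.6, -1.0, -1.4], [1.3, -0.8, -1.4], [1.1, -0.8, -1.4], [-0.1, -0.1, -0.3], [-0.1, -0.1, -0.4], [0.7, 1.2, 0.1], [0.7, 1.2, 0.0]]
[np.float64(0.05), np.float64(0.05), np.float64(0.05), np.float64(0.05), np.float64(0.05), np.float64(0.05), np.float64(0.05), np.float64(0.05), np.float64(0.025), np.float64(0.025), np.float64(0.025), np.float64(0.025)]
[[0.7, 1.2, 0.1], [0.6, 1.3, 0.0], [0.7, 1.3, 0.1], [0.6, 1.3, 0.0], [0.7, 1.4, 0.1], [0.6, 1.3, 0.0], [0.6, 1.4, 0.1], [0.6, 1.5, 0.0], [1.0, 1.1, -0.2], [0.9, 1.2, -0.2], [0.9, 1.3, -0.2], [1.0, 1.2, -0.2], [0.9, 1.3, -0.2], [0.9, 1.2, -0.2], [0.9, 1.3, -0.2], [0.8, 1.3, -0.2], [0.9, 1.4, -0.2], [0.9, 1.3, -0.2], [0.9, 1.4, -0.2], [0.8, 1.4, -0.2]]
[np.float64(0.025), np.float64(0.025), np.float64(0.025), np.float64(0.025), np.float64(0.025), np.float64(0.025), np.float64(0.025), np.float64(0.025), np.float64(0.025), np.float64(0.025), np.float64(0.025), np.float64(0.025), np.float64(0.025), np.float64(0.025), np.float64(0.025), np.float64(0.025), np.float64(0.025), np.float64(0.025), np.float64(0.025), np.float64(0.025)]
```

servo_tool:
  fingers: [1,1,1,1,1,1,1,1,1,1,1,1]
  xyz:
    - [2.6,-1.3,-1.4]
    - [2.4,-1.2,-1.4]
    - [2.2,-1.2,-1.4]
    - [2.0,-1.1,-1.4]
    - [1.7,-1.1,-1.4]
    - [1.6,-1.0,-1.4]
    - [1.3,-0.8,-1.4]
    - [1.1,-0.8,-1.4]
    - [-0.1,-0.1,-0.3]
    - [-0.1,-0.1,-0.4]
    - [0.7,1.2,0.1]
    - [0.7,1.2,0.0]
  turn: [0.05,0.05,0.05,0.05,0.05,0.05,0.05,0.05,0.025,0.025,0.025,0.025]

```text
t: 28.05
ee_pos: [0.485, 0.0228, 0.1402]
ee_rot: [0.84, -0.213, 0.485, -0.116]
wrist_force: [0.1, 0.2, -2.3]
gripper_width: 0.0121
```

servo_tool:
  fingers: [1,1,1,1,1,1,1,1,1,1,1,1,1,1,1,1,1,1,1,1]
  xyz:
    - [0.7,1.2,0.1]
    - [0.6,1.3,0.0]
    - [0.7,1.3,0.1]
    - [0.6,1.3,0.0]
    - [0.7,1.4,0.1]
    - [0.6,1.3,0.0]
    - [0.6,1.4,0.1]
    - [0.6,1.5,0.0]
    - [1.0,1.1,-0.2]
    - [0.9,1.2,-0.2]
    - [0.9,1.3,-0.2]
    - [1.0,1.2,-0.2]
    - [0.9,1.3,-0.2]
    - [0.9,1.2,-0.2]
    - [0.9,1.3,-0.2]
    - [0.8,1.3,-0.2]
    - [0.9,1.4,-0.2]
    - [0.9,1.3,-0.2]
    - [0.9,1.4,-0.2]
    - [0.8,1.4,-0.2]
  turn: [0.025,0.025,0.025,0.025,0.025,0.025,0.025,0.025,0.025,0.025,0.025,0.025,0.025,0.025,0.025,0.025,0.025,0.025,0.025,0.025]

```text
t: 30.55
ee_pos: [0.4801, -0.0071, 0.1366]
ee_rot: [0.761, -0.414, 0.441, -0.232]
wrist_force: [-0.2, 0.0, -2.0]
gripper_width: 0.0119
```

servo_tool:
  fingers: [1,1,1,1,1]
  xyz:
    - [0,0,0]
    - [0,0,0]
    - [0,0,0]
    - [0,0,0]
    - [0,0,0]
  turn: [0,0,0,0,0]

```text
t: 31.18
ee_pos: [0.4801, -0.0069, 0.1366]
ee_rot: [0.762, -0.414, 0.441, -0.232]
wrist_force: [0.0, 1.0, -1.2]
gripper_width: 0.0123
```

```bash
python3 st.py; python3 - <<'E'
from h import *
from plant import *
p=snapshot("top");q=snapshot("scene");cv2.imwrite("pics/l3.png",np.hstack([cv2.resize(p["img"][140:240,210:330],None,fx=3.2,fy=3.2),cv2.resize(q["img"][130:260,180:300],(295,320))]))
E
```

```text
t 31.18 p [ 0.4801 -0.0069  0.1366] z [ 0.864 -0.012 -0.503] y [-0.426 -0.55  -0.719] x [ 0.268 -0.835  0.48 ] q [-0.17 -0.05  2.49  2.76  0.36 -0.3 ] F [ 0.   1.  -1.2] w 0.0123 tilt 59.8
```

View pics/l3.png

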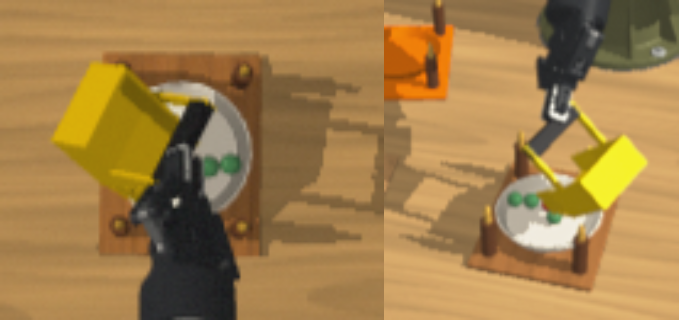

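servo_tool:
  fingers: [1,1,1,1,1,1,1,1,1,1,1,1,1,1,1]
  xyz:
    - [5,-7,-5]
    - [8,-12,-8]
    - [8,-12,-9]
    - [8,-12,-8]
    - [0,0,0]
    - [0,0,0]
    - [0,0,0]
    - [0,0,0]
    - [0,0,0]
    - [0,0,0]
    - [0,0,0]
    - [0,0,0]
    - [0,0,0]
    - [0,0,0]
    - [0,0,0]
  turn: [0,0,0,0,-0.1,-0.1,-0.1,-0.1,-0.1,-0.1,-0.1,-0.1,-0.1,-0.1,0]

```text
t: 33.15
ee_pos: [0.4802, -0.0072, 0.1965]
ee_rot: [0.867, 0.002, 0.499, 0.008]
wrist_force: [0.0, -0.3, -1.6]
gripper_width: 0.0123
```

```bash
python3 st.py; python3 - <<'E'
from h import *
from plant import *
p=snapshot("top");q=snapshot("scene");cv2.imwrite("pics/l4.png",np.hstack([cv2.resize(p["img"][140:240,210:330],None,fx=3.2,fy=3.2),cv2.resize(q["img"][130:260,180:300],(295,320))]))
for l in ("marble0","marble1"):print([(np.round(d["bbox"]).tolist(),d["confidence"]) for d in search_frame(l,q)])
E
```

```text
t 33.15 p [ 0.4802 -0.0072  0.1965] z [ 0.864 -0.012 -0.503] y [-0.005 -1.     0.015] x [0.503 0.011 0.864] q [-0.17 -0.24  2.44  2.2   0.17 -0.74] F [ 0.  -0.3 -1.6] w 0.0123 tilt 59.8
[([221.0, 154.0, 267.0, 203.0], 0.17)]
[([221.0, 154.0, 267.0, 203.0], 0.17)]
```

View pics/l4.png

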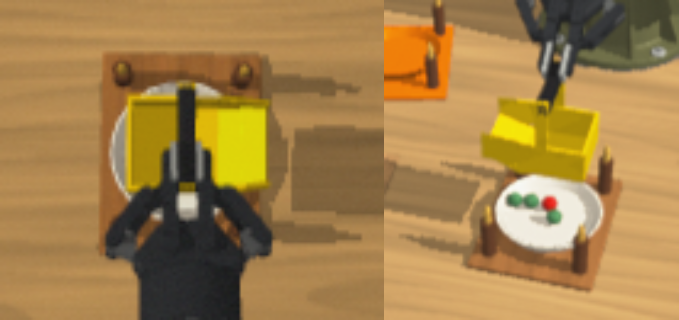

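servo_tool:
  fingers: [1,1,1,1,1,1,1,1,1,1]
  xyz:
    - [-1,30,-1]
    - [-2,45,-2]
    - [-2,45,-2]
    - [-2,45,-1]
    - [-2,45,-1]
    - [-1,45,-2]
    - [-1,30,-1]
    - [-1,14,-1]
    - [0,0,0]
    - [0,0,0]
  turn: [0,0,0,0,0,0,0,0,0,0]

```text
t: 34.6
ee_pos: [0.4638, -0.3035, 0.1967]
ee_rot: [0.867, 0.002, 0.499, 0.008]
wrist_force: [-0.7, 0.2, -1.4]
gripper_width: 0.0118
```

```bash
python3 st.py; python3 - <<'E'
from h import *
from plant import *
s=get_state();r=R.from_quat(s["ee_rot"]).as_matrix();d=np.array([.4633,-.3062,.0905])-s["ee_pos"];print("tool mm",np.round(r.T@d*1000,1))
E
```

```text
t 34.6 p [ 0.4638 -0.3035  0.1967] z [ 0.865 -0.011 -0.502] y [-0.004 -1.     0.015] x [0.502 0.011 0.865] q [-1.03  0.11  2.13  1.41  0.84 -0.47] F [-0.7  0.2 -1.4] w 0.0118 tilt 59.9
tool mm [-92.1   1.   52.9]
```

servo_tool:
  fingers: [1,1,1,1,1,1,1,1]
  xyz:
    - [-18,0,10]
    - [-20,0,12]
    - [-20,0,12]
    - [-17,1,9]
    - [-10,0,6]
    - [-5,0,3]
    - [-2,0,1]
    - [0,0,0]
  turn: [0,0,0,0,0,0,0,0]

```text
t: 35.6
ee_pos: [0.4635, -0.3072, 0.0909]
ee_rot: [0.867, 0.002, 0.499, 0.008]
wrist_force: [0.3, -0.3, -0.4]
gripper_width: 0.012
```

```bash
python3 st.py
```

```text
t 35.6 p [ 0.4635 -0.3072  0.0909] z [ 0.865 -0.012 -0.502] y [-0.004 -1.     0.016] x [0.502 0.012 0.865] q [-1.03  0.36  2.16  1.67  0.84 -0.86] F [ 0.3 -0.3 -0.4] w 0.012 tilt 59.9
```

servo_tool:
  fingers: [1,0.5,0,-0.5,-1,-1,-1,-1,-1,-1,-1,-1]
  xyz:
    - [-1,0,0.5]
    - [0,0,0]
    - [0,0,0]
    - [0,0,0]
    - [0,0,0]
    - [0,0,0]
    - [0,0,0]
    - [10,0,-6]
    - [30,0,-17]
    - [40,0,-23]
    - [40,0,-23]
    - [0,0,0]
  turn: [0,0,0,0,0,0,0,0,0,0,0,0]

```text
t: 37.1
ee_pos: [0.4643, -0.3058, 0.2314]
ee_rot: [0.866, 0.003, 0.5, 0.01]
wrist_force: [-0.8, -0.1, -0.3]
gripper_width: 0.0854
```

```bash
python3 st.py;  python3 - <<'E'
from h import *
from plant import *
q=snapshot("scene");p=snapshot("top");cv2.imwrite("pics/l5.png",np.hstack([cv2.resize(p["img"][90:260,110:420],None,fx=1.6,fy=1.6),cv2.resize(q["img"][130:260,100:200],(210,272))]))
E
```

```text
t 37.1 p [ 0.4643 -0.3058  0.2314] z [ 0.867 -0.015 -0.499] y [-0.005 -1.     0.021] x [0.499 0.016 0.866] q [-1.03  0.04  2.09  1.34  0.86 -0.35] F [-0.8 -0.1 -0.3] w 0.0854 tilt 60.1
```

View pics/l5.png

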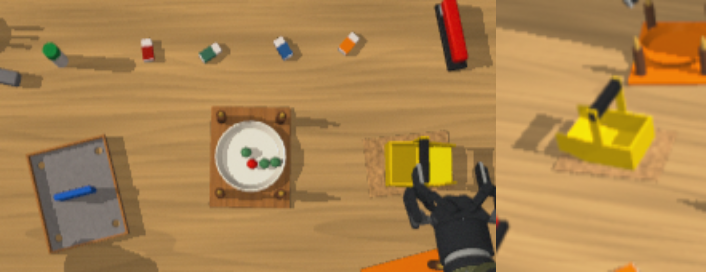

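servo_tool:
  fingers: [-1,-1,-1,-1,-1,-1,-1,-1,-1,-1,-1,-1,-1]
  xyz:
    - [20,0,-12]
    - [18,-37,-19]
    - [18,-37,-19]
    - [18,-37,-19]
    - [18,-37,-19]
    - [18,-37,-19]
    - [18,-37,-19]
    - [18,-37,-19]
    - [18,-37,-19]
    - [18,-37,-19]
    - [-25,0,-43]
    - [-30,0,-52]
    - [-30,0,-52]
  turn: [0,0,0,0,0,0,0,0,0,0,0,0,0]

```text
t: 38.83
ee_pos: [0.3409, 0.0715, 0.4874]
ee_rot: [0.882, -0.001, 0.471, 0.021]
wrist_force: [0.0, 0.7, -1.1]
gripper_width: 0.0852
```

```bash
python3 st.py
```

```text
t 38.83 p [0.3409 0.0715 0.4874] z [ 0.831 -0.038 -0.555] y [-0.022 -0.999  0.036] x [0.556 0.018 0.831] q [ 0.37 -0.79  1.99 -0.4   1.03  1.98] F [ 0.   0.7 -1.1] w 0.0852 tilt 56.3
```

servo_tool:
  fingers: [-1,-1,-1,-1,-1,-1,-1,-1,-1,-1,-1,-1,-1,-1,-1,-1]
  xyz:
    - [-33,8,-48]
    - [-34,8,-47]
    - [-36,8,-46]
    - [-37,4,-45]
    - [-38,0,-44]
    - [-39,0,-43]
    - [-40,0,-42]
    - [-42,0,-40]
    - [-43,0,-39]
    - [-44,0,-37]
    - [-45,0,-36]
    - [-46,0,-34]
    - [-47,0,-32]
    - [-48,0,-30]
    - [-49,0,-28]
    - [-50,0,-26]
  turn: [0,0,0,0,0,0,0,0,0,0,0,0,0,0,0,0]

```text
t: 40.83
ee_pos: [0.1235, 0.0314, 0.5589]
ee_rot: [0.927, 0.108, 0.345, 0.099]
wrist_force: [-0.4, 0.5, 0.0]
gripper_width: 0.0855
```

```bash
python3 st.py
```

```text
t 40.83 p [0.1235 0.0314 0.5589] z [ 0.661 -0.11  -0.742] y [ 0.132 -0.957  0.259] x [0.739 0.27  0.618] q [ 1.9  -0.78  1.69 -0.99  2.36  2.55] F [-0.4  0.5  0. ] w 0.0855 tilt 42.1
```

```bash
cat > mv.py <<'E'
from h import *
from plant import *
import sys
# usage: mv.py x y z [speed mm/row] -> tool-frame shift to the world target
s=get_state();r=R.from_quat(s["ee_rot"]).as_matrix();d=r.T@(np.array([float(v) for v in sys.argv[1:4]])-s["ee_pos"])*1000
n=int(np.ceil(np.linalg.norm(d)/float(sys.argv[4] if len(sys.argv)>4 else 45)));print("t",s["t"],"total",np.round(d,1),"rows",n,"each",np.round(d/n,1))
E
python3 mv.py .45 0.03 .40
```

```text
t 40.825 total [142.6   3.4 334. ] rows 9 each [15.8  0.4 37.1]
```

servo_tool:
  fingers: [-1,-1,-1,-1,-1,-1,-1,-1,-1,-1,-1]
  xyz:
    - [16,0,37]
    - [16,0,37]
    - [16,0,37]
    - [16,0,37]
    - [16,0,37]
    - [16,0,37]
    - [16,0,37]
    - [16,0,37]
    - [16,0,37]
    - [0,0,0]
    - [0,0,0]
  turn: [0,0,0,0,0,0,0,0,0,0,0]

```text
t: 42.2
ee_pos: [0.3392, 0.0646, 0.4526]
ee_rot: [0.931, 0.114, 0.331, 0.107]
wrist_force: [-0.1, 0.1, 0.3]
gripper_width: 0.0853
```

```bash
python3 st.py; python3 mv.py .36 .03 .27; python3 - <<'E'
from arm import *
# wrist (r,z) limits: what r at J2=-.79 and what J3 for a wrist height
for q3 in (1.8,2.0,2.1,2.2,2.3,2.4,2.52): print(q3,np.round(fk(P,-.79,q3),3))
for q2 in (-.6,-.4,-.2,0): print("q3max",q2,np.round(fk(P,q2,2.52),3))
E
```

```text
t 42.2 p [0.3392 0.0646 0.4526] z [ 0.64  -0.124 -0.758] y [ 0.142 -0.951  0.275] x [0.755 0.284 0.591] q [ 0.36 -0.64  1.89 -0.36  1.27  1.68] F [-0.1  0.1  0.3] w 0.0853 tilt 40.7
t 42.2 total [-102.   -14.4  156. ] rows 5 each [-20.4  -2.9  31.2]
1.8 [0.101 0.727]
2.0 [0.134 0.642]
2.1 [0.144 0.598]
2.2 [0.15  0.553]
2.3 [0.151 0.508]
2.4 [0.147 0.463]
2.52 [0.137 0.409]
q3max -0.6 [0.17  0.379]
q3max -0.4 [0.198 0.342]
q3max -0.2 [0.217 0.3  ]
q3max 0 [0.228 0.255]
```

```bash
python3 mv.py .37 -.035 .27;python3 - <<'E'
from h import *
from plant import *
r=R.from_quat(get_state()["ee_rot"]).as_matrix();print(np.round(r.T@[-58.9,11.4,0],1))
E
```

```text
t 42.2 total [-112.9   48.9  170.5] rows 5 each [-22.6   9.8  34.1]
[-41.3 -19.2 -39.1]
```

servo_tool:
  fingers: [-1,-1,-1,-1,-1,-1,-1,-1,-1,-1,-1,-1,-1,-1,-1,-1]
  xyz:
    - [-23,10,34]
    - [-23,10,34]
    - [-23,10,34]
    - [-23,10,34]
    - [-23,10,34]
    - [-41,-19,-39]
    - [-41,-19,-39]
    - [-41,-19,-39]
    - [-41,-19,-39]
    - [-41,-19,-39]
    - [-42,-19,-37]
    - [-42,-19,-36]
    - [-43,-19,-35]
    - [-44,-20,-33]
    - [-45,-20,-32]
    - [-46,-20,-30]
  turn: [0,0,0,0,0,0,0,0,0,0,0,0,0,0,0,0]

```text
t: 44.2
ee_pos: [0.1289, 0.1129, 0.2832]
ee_rot: [0.954, 0.15, 0.233, 0.111]
wrist_force: [-0.5, -0.6, 0.2]
gripper_width: 0.0855
```

```bash
python3 st.py
```

```text
t 44.2 p [0.1289 0.1129 0.2832] z [ 0.479 -0.142 -0.866] y [ 0.235 -0.93   0.282] x [0.846 0.339 0.412] q [ 1.36 -0.79  2.26 -0.53  1.69  2.55] F [-0.5 -0.6  0.2] w 0.0855 tilt 30.0
```

```bash
python3 mv.py .35 -.064 .26 40; python3 - <<'E'
from h import *
from plant import *
r=R.from_quat(get_state()["ee_rot"]).as_matrix();d=r[:,2]*[1,1,0];d/=np.linalg.norm(d);print(np.round(r.T@(-d)*20,1))
E
```

```text
t 44.2 total [117.5 209.9 151.1] rows 8 each [14.7 26.2 18.9]
[-14.3  -9.8 -10. ]
```

servo_tool:
  fingers: [-1,-1,-1,-1,-1,-1,-1,-1,-1,-1]
  xyz:
    - [14.7,26.2,18.9]
    - [14.7,26.2,18.9]
    - [14.7,26.2,18.9]
    - [14.7,26.2,18.9]
    - [14.7,26.2,18.9]
    - [14.7,26.2,18.9]
    - [14.7,26.2,18.9]
    - [14.7,26.2,18.9]
    - [0,0,0]
    - [0,0,0]
  turn: [0,0,0,0,0,0,0,0,0,0]

```text
t: 45.45
ee_pos: [0.3415, -0.0205, 0.2612]
ee_rot: [0.955, 0.147, 0.227, 0.119]
wrist_force: [-0.1, 0.4, 0.3]
gripper_width: 0.0855
```

servo_tool:
  fingers: [-1,-1,-1,-1,-1,-1,-1,-1]
  xyz:
    - [-14,-10,-10]
    - [-14,-10,-10]
    - [-14,-10,-10]
    - [-14,-10,-10]
    - [-14,-10,-10]
    - [-14,-10,-9]
    - [-14,-10,-9]
    - [-14,-10,-9]
  turn: [0,0,0,0,0,0,0,0]

```text
t: 46.45
ee_pos: [0.2343, 0.0549, 0.2578]
ee_rot: [0.958, 0.145, 0.214, 0.126]
wrist_force: [0.1, -0.5, 0.1]
gripper_width: 0.0855
```

```bash
python3 st.py
```

```text
t 46.45 p [0.2343 0.0549 0.2578] z [ 0.446 -0.179 -0.877] y [ 0.224 -0.926  0.303] x [0.866 0.332 0.373] q [ 0.52 -0.79  2.31 -0.4   1.31  1.83] F [ 0.1 -0.5  0.1] w 0.0855 tilt 28.7
```

```bash
python3 mv.py .324 -.095 .256 30
```

```text
t 46.45 total [ 27.3 158.4  68.6] rows 6 each [ 4.6 26.4 11.4]
```

servo_tool:
  fingers: [-1,-1,-1,-1,-1,-1,-1,-1]
  xyz:
    - [4.6,26.4,11.4]
    - [4.6,26.4,11.4]
    - [4.6,26.4,11.4]
    - [4.6,26.4,11.4]
    - [4.6,26.4,11.4]
    - [4.6,26.4,11.4]
    - [0,0,0]
    - [0,0,0]
  turn: [0,0,0,0,0,0,0,0]

```text
t: 47.45
ee_pos: [0.3268, -0.0934, 0.2562]
ee_rot: [0.958, 0.145, 0.213, 0.126]
wrist_force: [0.1, -0.7, 1.0]
gripper_width: 0.0854
```

```bash
python3 st.py; python3 - <<'E'
from h import *
from plant import *
s=get_state();r=R.from_quat(s["ee_rot"]).as_matrix();d=r[:,2]*[1,1,0];d/=np.linalg.norm(d);print(np.round(r.T@(-d)*20,1))
t=np.array([-d[1],d[0],0]);w=s["ee_pos"]-.278*r[:,2];print("lateral of wrist (want .038)",w@t,"radial",w@d)
E
```

```text
t 47.45 p [ 0.3268 -0.0934  0.2562] z [ 0.445 -0.181 -0.877] y [ 0.223 -0.926  0.304] x [0.867 0.331 0.372] q [-0.39 -0.6   2.24  0.    1.    0.88] F [ 0.1 -0.7  1. ] w 0.0854 tilt 28.7
[-13.6 -11.1  -9.6]
lateral of wrist (want .038) 0.03645893938218323 radial 0.20444961206971238
```

servo_tool:
  fingers: [-1,-1,-1,-1,-1,-1,-1,-1,-1,-1,-1,-1]
  xyz:
    - [-13.6,-11.1,-9.6]
    - [-13.6,-11.1,-9.6]
    - [-13.6,-11.1,-9.6]
    - [-13.6,-11.1,-9.6]
    - [-13.6,-11.1,-9.6]
    - [-13.6,-11.1,-9.3]
    - [-13.6,-11.1,-9]
    - [-13.6,-11.1,-8.6]
    - [-14,-11.3,-8.3]
    - [-14,-11.3,-8]
    - [-14,-11.3,-7.6]
    - [-14,-11.3,-7.3]
  turn: [0,0,0,0,0,0,0,0,0,0,0,0]

```text
t: 48.95
ee_pos: [0.2408, 0.0107, 0.2453]
ee_rot: [0.966, 0.141, 0.174, 0.127]
wrist_force: [-0.1, -0.2, -0.2]
gripper_width: 0.0849
```

```bash
cat > ut.py <<'E'
from h import *
from plant import *
s=get_state();r=R.from_quat(s["ee_rot"]).as_matrix();d=r[:,2]*[1,1,0];d/=np.linalg.norm(d);print("inward20",np.round(r.T@(-d)*20,1))
t=np.array([-d[1],d[0],0]);w=s["ee_pos"]-.278*r[:,2];print("lateral of wrist (want .038)",w@t,"radial",w@d,"wz",w[2],"d az",np.degrees(np.arctan2(d[1],d[0])))
E
python3 st.py; python3 ut.py
```

```text
t 48.95 p [0.2408 0.0107 0.2453] z [ 0.373 -0.197 -0.907] y [ 0.228 -0.928  0.295] x [0.899 0.317 0.301] q [ 0.2  -0.79  2.32 -0.28  1.28  1.52] F [-0.1 -0.2 -0.2] w 0.0849 tilt 25.0
inward20 [-12.9 -12.7  -8.4]
lateral of wrist (want .038) 0.12189470401186893 radial 0.09067699793735347 wz 0.49740011314119986 d az -27.8353871163096
```

```bash
python3 mv.py .267 -.155 .25 35; python3 - <<'E'
from h import *
from plant import *
s=get_state();r=R.from_quat(s["ee_rot"]).as_matrix();d=r[:,2]*[1,1,0];d/=np.linalg.norm(d);t=np.array([-d[1],d[0],0])
print(np.round(r.T@(-d*55),1),np.round(r.T@(-d*55-t*15),1))
E
```

```text
t 48.95 total [-27.5 161.1  38.2] rows 5 each [-5.5 32.2  7.6]
[-35.6 -34.9 -23.2] [-46.1 -24.2 -23.2]
```

servo_tool:
  fingers: [-1,-1,-1,-1,-1,-1,-1,-1,-1,-1,-1,-1]
  xyz:
    - [-5.5,32,7.6]
    - [-5.5,32,7.6]
    - [-5.5,32,7.6]
    - [-5.5,32,7.6]
    - [-5.5,32,7.6]
    - [0,0,0]
    - [0,0,0]
    - [-36,-35,-23]
    - [-36,-35,-23]
    - [-36,-35,-22]
    - [-37,-35,-21]
    - [-37,-35,-20]
  turn: [0,0,0,0,0,0,0,0,0,0,0,0]

```text
t: 50.45
ee_pos: [0.2011, -0.1245, 0.2454]
ee_rot: [0.978, 0.143, 0.126, 0.089]
wrist_force: [-0.0, -0.6, -0.4]
gripper_width: 0.0855
```

```bash
python3 st.py; python3 ut.py;python3 - <<'E'
from h import *
from plant import *
s=get_state();r=R.from_quat(s["ee_rot"]).as_matrix();d=r[:,2]*[1,1,0];d/=np.linalg.norm(d);t=np.array([-d[1],d[0],0])
print(np.round(r.T@(-d*55),1),np.round(r.T@(-d*50-t*20),1),np.round(r.T@(-d*50+t*20),1))
E
```

```text
t 50.45 p [ 0.2011 -0.1245  0.2454] z [ 0.272 -0.137 -0.952] y [ 0.257 -0.943  0.21 ] x [0.927 0.302 0.221] q [-0.85 -0.79  2.29  0.12  1.35  0.43] F [-0.  -0.6 -0.4] w 0.0855 tilt 17.7
inward20 [-13.8 -13.1  -6.1]
lateral of wrist (want .038) -0.020446605511969702 radial 0.15096476622436514 wz 0.5101846365304497 d az -26.813880698460768
[-38.  -36.  -16.8] [-48.3 -18.2 -15.2] [-20.8 -47.3 -15.2]
```

servo_tool:
  fingers: [-1,-1,-1,-1,-1,-1]
  xyz:
    - [-33,-40,-16]
    - [-33,-40,-15]
    - [-34,-40,-13]
    - [-35,-40,-11]
    - [-35,-41,-9]
    - [-36,-41,-7]
  turn: [0,0,0,0,0,0]

```text
t: 51.2
ee_pos: [0.1314, -0.1288, 0.2312]
ee_rot: [0.986, 0.148, 0.071, 0.022]
wrist_force: [0.4, 0.1, 0.2]
gripper_width: 0.0852
```

```bash
python3 st.py; python3 ut.py;python3 - <<'E'
from h import *
from plant import *
s=get_state();r=R.from_quat(s["ee_rot"]).as_matrix();d=r[:,2]*[1,1,0];d/=np.linalg.norm(d);t=np.array([-d[1],d[0],0])
print(np.round(r.T@(-d*55),1),np.round(r.T@(-d*50-t*20),1),np.round(r.T@(-d*50+t*20),1))
E
```

```text
t 51.2 p [ 0.1314 -0.1288  0.2312] z [ 0.147 -0.022 -0.989] y [ 0.288 -0.955  0.064] x [0.946 0.294 0.134] q [-1.18 -0.79  2.3   0.13  1.55  0.1 ] F [0.4 0.1 0.2] w 0.0852 tilt 8.5
inward20 [-17.8  -8.5  -3. ]
lateral of wrist (want .038) -0.10790353594175597 radial 0.10776005078996835 wz 0.5061000028008775 d az -8.522103555457697
[-49.1 -23.5  -8.2] [-53.2  -3.3  -7.4] [-36.  -39.4  -7.4]
```

```bash
python3 mv.py .23 -.047 .235 35
```

```text
t 51.2 total [117.9 -49.5   8.9] rows 4 each [ 29.5 -12.4   2.2]
```

servo_tool:
  fingers: [-1,-1,-1,-1,-1,-1,-1,-1,-1,-1,-1]
  xyz:
    - [29.5,-12.4,2.2]
    - [29.5,-12.4,2.2]
    - [29.5,-12.4,2.2]
    - [29.5,-12.4,2.2]
    - [0,0,0]
    - [0,0,0]
    - [-49,-23,-8]
    - [-49,-23,-7]
    - [-49,-23,-5]
    - [-49,-23,-3]
    - [-49,-23,-1]
  turn: [0,0,0,0,0,0,0,0,0,0,0]

```text
t: 52.58
ee_pos: [0.1184, -0.1008, 0.223]
ee_rot: [0.989, 0.147, 0.026, -0.013]
wrist_force: [1.3, -0.6, -0.5]
gripper_width: 0.0854
```

```bash
python3 st.py; python3 ut.py
```

```text
t 52.58 p [ 0.1184 -0.1008  0.223 ] z [ 0.048  0.033 -0.998] y [ 0.292 -0.956 -0.017] x [0.955 0.291 0.055] q [-1.05 -0.79  2.31  0.06  1.62  0.23] F [ 1.3 -0.6 -0.5] w 0.0854 tilt 3.3
inward20 [-19.    6.   -1.2]
lateral of wrist (want .038) -0.15016715148057463 radial 0.024219128462332026 wz 0.5005516043946953 d az 34.54186853063786
```

servo_tool:
  fingers: [-1,-1,-1,-1,-1,-1,-1,-1,-1,-1]
  xyz:
    - [40,0,-10]
    - [40,0,-5]
    - [0,0,0]
    - [0,0,0]
    - [0,0,0]
    - [0,0,0]
    - [0,0,0]
    - [0,0,0]
    - [0,0,0]
    - [0,0,0]
  turn: [0,-0.1,-0.18,-0.18,-0.18,-0.18,-0.18,-0.18,-0.18,-0.15]

```text
t: 53.82
ee_pos: [0.1881, -0.0808, 0.2406]
ee_rot: [0.618, 0.786, 0.027, 0.009]
wrist_force: [0.1, -0.4, 0.4]
gripper_width: 0.0853
```

```bash
python3 st.py; python3 mv.py .466 -.14 .21 50
```

```text
t 53.83 p [ 0.1881 -0.0808  0.2406] z [ 0.048  0.032 -0.998] y [0.97  0.236 0.054] x [-0.237  0.971  0.02 ] q [-0.66 -0.64  2.22  0.05  1.55 -0.9 ] F [ 0.1 -0.4  0.4] w 0.0853 tilt 3.3
t 53.825 total [-124.   254.1   42. ] rows 6 each [-20.7  42.3   7. ]
```

servo_tool:
  fingers: [-1,-1,-1,-1,-1,-1,-1,-1]
  xyz:
    - [-21,42,7]
    - [-21,42,7]
    - [-21,42,7]
    - [-21,42,7]
    - [-21,42,7]
    - [-20,42,7]
    - [0,0,0]
    - [0,0,0]
  turn: [0,0,0,0,0,0,0,0]

```text
t: 54.82
ee_pos: [0.4637, -0.1425, 0.2098]
ee_rot: [0.619, 0.785, 0.027, 0.009]
wrist_force: [0.1, 0.1, -0.3]
gripper_width: 0.0853
```

```bash
python3 st.py; python3 wr.py pics/wb.png
```

```text
t 54.83 p [ 0.4637 -0.1425  0.2098] z [ 0.047  0.032 -0.998] y [0.971 0.232 0.053] x [-0.233  0.972  0.02 ] q [-0.4   0.12  1.71  0.05  1.28 -0.65] F [ 0.1  0.1 -0.3] w 0.0853 tilt 3.3
T=np.array( [[0.97111, 0.21391, 0.10576, 0.44057], [0.23263, -0.94738, -0.21991, -0.08327], [0.05316, 0.23816, -0.96977, 0.38529], [0.0, 0.0, 0.0, 1.0]] );K= (275.2722347838664, 253.65808192882199, 190.6385064853983)
```

View pics/wb.png

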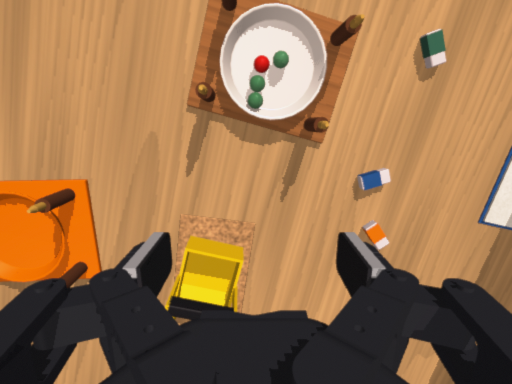

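servo_tool:
  fingers: [-1,-1,-1]
  xyz:
    - [53,12,2]
    - [0,0,0]
    - [0,0,0]
  turn: [0,0,0]

```text
t: 55.25
ee_pos: [0.4637, -0.0874, 0.2102]
ee_rot: [0.618, 0.785, 0.028, 0.009]
wrist_force: [0.0, 0.2, -0.3]
gripper_width: 0.0857
```

```bash
python3 st.py; python3 wr.py pics/wb2.png; python3 - <<'E'
import cv2
a=cv2.imread("pics/wb2.png");cv2.imwrite("pics/wb2c.png",cv2.resize(a[0:230,150:410],None,fx=2.6,fy=2.6,interpolation=cv2.INTER_CUBIC))
E
python3 mv.py .417 .232 .21 50
```

```text
t 55.25 p [ 0.4637 -0.0874  0.2102] z [ 0.049  0.031 -0.998] y [0.971 0.234 0.055] x [-0.235  0.972  0.019] q [-0.29  0.09  1.75  0.05  1.27 -0.54] F [ 0.   0.2 -0.3] w 0.0857 tilt 3.3
T=np.array( [[0.97052, 0.21543, 0.10806, 0.44013], [0.2347, -0.94673, -0.22049, -0.02804], [0.0548, 0.23935, -0.96938, 0.38562], [0.0, 0.0, 0.0, 1.0]] );K= (275.2722347838664, 253.65808192882199, 190.6385064853983)
t 55.3 total [321.6  29.1   7.8] rows 7 each [45.9  4.2  1.1]
```

View pics/wb2c.png

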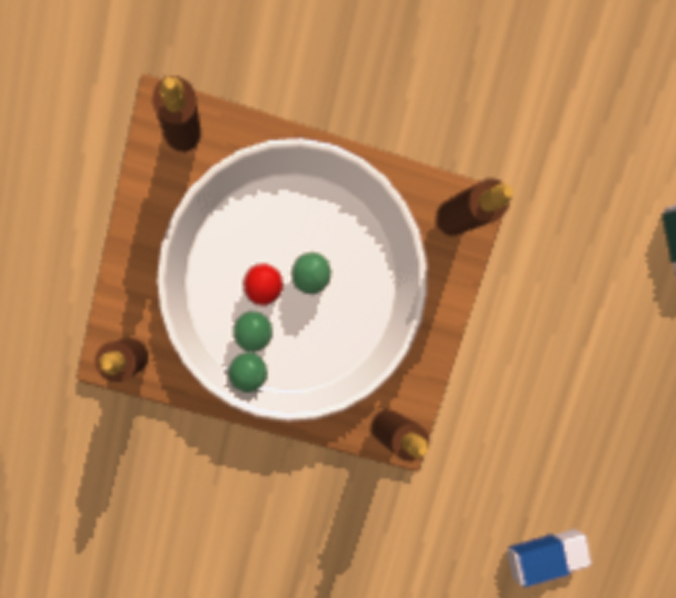

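```bash
cat > fit.py <<'E'
from h import *
from scipy.optimize import least_squares
def fit(T,K,pts,g):  # pts: list of ((u,v),(X,Y,Z))
    T=np.asarray(T)
    def f(p):
        c,s=np.cos(p[2]),np.sin(p[2]);return np.concatenate([proj([p[0]+c*X-s*Y,p[1]+s*X+c*Y,Z],T,K)-uv for uv,(X,Y,Z) in pts])
    r=least_squares(f,g,loss="soft_l1");return r.x,np.round(f(r.x).reshape(-1,2),1)
E
python3 - <<'E'
from fit import *
T=np.array( [[0.97052, 0.21543, 0.10806, 0.44013], [0.2347, -0.94673, -0.22049, -0.02804], [0.0548, 0.23935, -0.96938, 0.38562], [0.0, 0.0, 0.0, 1.0]] );K= (275.2722347838664, 253.65808192882199, 190.6385064853983)
c=lambda x,y:np.array([150+x/2.6,y/2.6])
# base yaw ~ -91.6deg: base +x -> world -y, +y -> world +x
tips=[(c(172,84),(-.055,-.07,.080)),(c(503,190),(-.055,.07,.080)),(c(111,363),(.055,-.07,.080)),(c(417,449),(.055,.07,.080))]
brd=[(c(142,75),(-.075,-.095,.008)),(c(510,188),(-.075,.095,.008)),(c(419,470),(.075,.095,.008)),(c(79,382),(.075,-.095,.008)),(c(293,278),(0,0,.026))]
for n,p in (("tips",tips),("board",brd),("all",tips+brd)):
    x,e=fit(T,K,p,[.465,-.008,-1.6]);print(n,np.round(x,4),np.degrees(x[2]),e.tolist())
E
```

```text
tips [ 0.4665 -0.005  -1.6054] -91.98011286209618 [[-1.0, -0.6], [1.5, 0.4], [-1.7, 0.2], [1.8, 0.2]]
board [ 0.467  -0.0049 -1.5957] -91.42699952113584 [[-1.2, -1.5], [1.1, -0.3], [0.9, 0.6], [-1.4, 0.0], [0.3, 2.5]]
all [ 0.4668 -0.0049 -1.5999] -91.66690363307487 [[-1.0, -0.3], [1.7, -0.1], [-1.2, 0.6], [2.5, -0.1], [-0.9, -1.8], [1.1, 0.1], [0.6, 0.8], [-1.7, -0.3], [0.2, 2.5]]
```

servo_tool:
  fingers: [-1,-1,-1,-1,-1,-1,-1,-1,-1,-1]
  xyz:
    - [46,4,1]
    - [46,4,1]
    - [46,4,1]
    - [46,4,1]
    - [46,4,1]
    - [46,4,1]
    - [46,4,1]
    - [0,0,0]
    - [0,0,0]
    - [0,0,0]
  turn: [0,0,0,0,0,0,0,0,0,0]

```text
t: 56.55
ee_pos: [0.4163, 0.2317, 0.2105]
ee_rot: [0.619, 0.785, 0.027, 0.009]
wrist_force: [1.2, -0.1, -1.2]
gripper_width: 0.0852
```

```bash
python3 st.py; python3 wr.py pics/wt.png; python3 - <<'E'
import cv2
a=cv2.imread("pics/wt.png");cv2.imwrite("pics/wtc.png",cv2.resize(a[0:240,120:420],None,fx=2.5,fy=2.5,interpolation=cv2.INTER_CUBIC))
E
```

```text
t 56.55 p [0.4163 0.2317 0.2105] z [ 0.048  0.032 -0.998] y [0.971 0.232 0.054] x [-0.233  0.972  0.02 ] q [0.43 0.09 1.75 0.01 1.25 0.19] F [ 1.2 -0.1 -1.2] w 0.0852 tilt 3.3
T=np.array( [[0.97097, 0.21413, 0.10656, 0.39309], [0.23306, -0.94721, -0.22018, 0.29096], [0.05379, 0.23863, -0.96962, 0.38595], [0.0, 0.0, 0.0, 1.0]] );K= (275.2722347838664, 253.65808192882199, 190.6385064853983)
```

View pics/wtc.png

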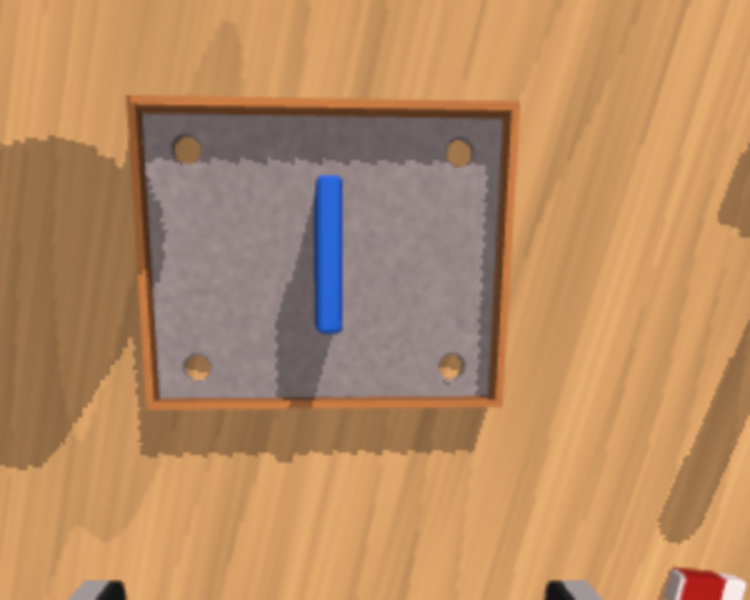

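```bash
python3 - <<'E'
from fit import *
T=np.array( [[0.97097, 0.21413, 0.10656, 0.39309], [0.23306, -0.94721, -0.22018, 0.29096], [0.05379, 0.23863, -0.96962, 0.38595], [0.0, 0.0, 0.0, 1.0]]);K= (275.2722347838664, 253.65808192882199, 190.6385064853983)
c=lambda x,y:np.array([120+x/2.5,y/2.5])
h=[(c(187,150),(.055,.07,.006)),(c(459,153),(.055,-.07,.006)),(c(198,367),(-.055,.07,.006)),(c(451,367),(-.055,-.07,.006))]
rim=[(c(128,97),(.075,.095,.022)),(c(519,103),(.075,-.095,.022)),(c(150,408),(-.075,.095,.022)),(c(500,404),(-.075,-.095,.022))]
fin=[(c(329,178),(.035,0,.058)),(c(329,332),(-.035,0,.058))]
for n,p in (("holes",h),("rim",rim),("fin",fin),("all",h+rim+fin)):
    x,e=fit(T,K,p,[.405,.31,1.8]);print(n,np.round(x,4),np.degrees(x[2]),e.tolist())
E
```

```text
holes [0.4031 0.3165 1.8066] 103.51276276419155 [[-0.4, -0.4], [0.6, -0.3], [-0.6, 0.8], [0.4, 0.3]]
rim [0.4035 0.3165 1.8077] 103.57328696349153 [[-0.8, -0.6], [0.9, -0.7], [-1.2, 1.1], [1.5, 1.4]]
fin [0.4029 0.3159 1.8044] 103.38655318453873 [[0.0, -1.2], [0.0, 1.6]]
all [0.4031 0.3164 1.8068] 103.52478657385478 [[-0.4, -0.3], [0.6, -0.3], [-0.6, 0.9], [0.3, 0.3], [-1.2, -0.7], [0.6, -0.7], [-1.6, 1.0], [1.1, 1.4], [0.2, -1.6], [0.3, 1.2]]
```

```bash
python3 mv.py .4041 .3170 .12 30; python3 - <<'E'
from h import *
from plant import *
r=R.from_quat(get_state()["ee_rot"]).as_matrix();print(np.round(r.T@[0,0,-100],1))
E
```

```text
t 56.6 total [83.9  3.1 92.5] rows 5 each [16.8  0.6 18.5]
[-2.  -5.4 99.8]
```

servo_tool:
  fingers: [-1,-1,-1,-1,-1,-1,-1,-1,-1,-1,-1]
  xyz:
    - [16.8,0.6,18.5]
    - [16.8,0.6,18.5]
    - [16.8,0.6,18.5]
    - [16.8,0.6,18.5]
    - [16.8,0.6,18.5]
    - [-0.5,-1.1,20]
    - [-0.5,-1.1,20]
    - [-0.5,-1.1,20]
    - [-0.5,-1.1,20]
    - [-0.4,-1,18]
    - [0,0,0]
  turn: [0,0,0,0,0,0,0,0,0,0,0]

```text
t: 57.98
ee_pos: [0.4033, 0.3167, 0.0209]
ee_rot: [0.619, 0.785, 0.026, 0.008]
wrist_force: [0.4, 0.5, 0.5]
gripper_width: 0.0854
```

```bash
python3 st.py
```

```text
t 57.98 p [0.4033 0.3167 0.0209] z [ 0.046  0.031 -0.998] y [0.971 0.233 0.052] x [-0.234  0.972  0.019] q [ 0.59  0.42  1.83 -0.    0.84  0.36] F [0.4 0.5 0.5] w 0.0854 tilt 3.2
```

servo_tool:
  fingers: [0,0.5,1,1,1,1,1,1]
  xyz:
    - [0,0,0]
    - [0,0,0]
    - [0,0,0]
    - [0,0,0]
    - [0,0,0]
    - [0,0,0]
    - [0,0,0]
    - [0,0,0]
  turn: [0,0,0,0,0,0,0,0]
  force: 80

```text
t: 58.98
ee_pos: [0.4037, 0.3178, 0.0222]
ee_rot: [0.618, 0.785, 0.028, 0.009]
wrist_force: [-1.4, -1.1, 6.7]
gripper_width: 0.008
```

```bash
python3 st.py
```

```text
t 58.98 p [0.4037 0.3178 0.0222] z [ 0.048  0.032 -0.998] y [0.971 0.234 0.054] x [-0.235  0.972  0.02 ] q [ 0.6   0.41  1.83 -0.    0.84  0.36] F [-1.4 -1.1  6.7] w 0.008 tilt 3.3
```

servo_tool:
  fingers: [1,1,1,1,1,1,1,1,1,1]
  xyz:
    - [0.2,0.6,-12]
    - [0.5,1.6,-25]
    - [0.6,1.6,-30]
    - [0.6,1.6,-30]
    - [0.6,1.6,-30]
    - [0.2,1,-18]
    - [0,0,0]
    - [0,0,0]
    - [0,0,0]
    - [0,0,0]
  turn: [0,0,0,0,0,0,0.09,0.09,0.085,0]

```text
t: 60.22
ee_pos: [0.4035, 0.3174, 0.1673]
ee_rot: [0.716, 0.697, 0.028, 0.005]
wrist_force: [0.1, -0.1, -3.2]
gripper_width: 0.0079
```

```bash
python3 st.py; python3 mv.py .4657 -.0047 .16 40
```

```text
t 60.23 p [0.4035 0.3174 0.1673] z [ 0.048  0.032 -0.998] y [ 0.999 -0.028  0.047] x [0.027 0.999 0.033] q [ 0.6   0.21  1.71 -0.    1.17  0.62] F [ 0.1 -0.1 -3.2] w 0.0079 tilt 3.3
t 60.225 total [-3.204e+02  7.090e+01 -1.000e-01] rows 9 each [-35.6   7.9  -0. ]
```

servo_tool:
  fingers: [1,1,1,1,1,1,1,1,1,1,1,1]
  xyz:
    - [-20,4.4,0]
    - [-36,8,0]
    - [-42,9.3,0]
    - [-42,9.3,0]
    - [-42,9.3,0]
    - [-42,9.3,0]
    - [-42,9.3,0]
    - [-32,7,0]
    - [-16,3.6,0]
    - [-6.4,1.4,0]
    - [0,0,0]
    - [0,0,0]
  turn: [0,0,0,0,0,0,0,0,0,0,0,0]

```text
t: 61.72
ee_pos: [0.4656, -0.0039, 0.1596]
ee_rot: [0.716, 0.697, 0.028, 0.005]
wrist_force: [0.1, -0.1, -2.8]
gripper_width: 0.008
```

```bash
python3 st.py; python3 mv.py .4657 -.0047 .115 20; python3 wr.py pics/ws.png
```

```text
t 61.73 p [ 0.4656 -0.0039  0.1596] z [ 0.048  0.032 -0.998] y [ 0.999 -0.028  0.047] x [0.026 0.999 0.034] q [-0.11  0.12  1.83  0.04  1.14 -0.1 ] F [ 0.1 -0.1 -2.8] w 0.008 tilt 3.3
t 61.725 total [-2.3 -2.  44.5] rows 3 each [-0.8 -0.7 14.8]
T=np.array( [[0.99858, -0.03646, 0.03886, 0.45947], [-0.02672, -0.97354, -0.22694, 0.05715], [0.04611, 0.22558, -0.97313, 0.33598], [0.0, 0.0, 0.0, 1.0]] );K= (275.2722347838664, 253.65808192882199, 190.6385064853983)
```

View pics/ws.png

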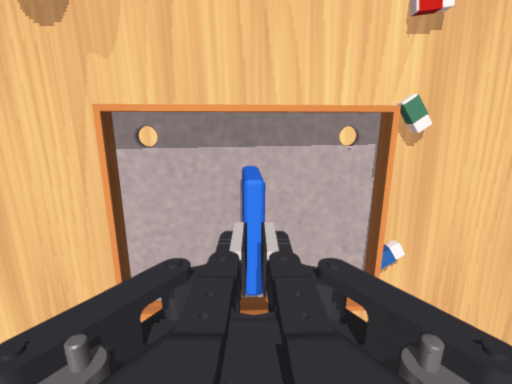

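```bash
python3 - <<'E'
from h import *
T=np.array( [[0.99858, -0.03646, 0.03886, 0.45947], [-0.02672, -0.97354, -0.22694, 0.05715], [0.04611, 0.22558, -0.97313, 0.33598]]);K= (275.27,253.658,190.6385)
p=np.array([.4656,-.0039,.1596]);z=np.array([.048,.032,-.998]);y=np.array([.999,-.028,.047]);x=np.cross(y,z)
Rt=np.c_[x,y,z]
for level in (0,1):
    for X,Y in ((.055,-.07),(.055,.07)):
        # tray parallel to tool, or level (pivoted about fin centre)
        P=p+Rt@[X,Y,.0162] if not level else p+.0*z+np.array([0,0,-.0162])+X*np.array([x[0],x[1],0])+Y*np.array([y[0],y[1],0])
        print("level" if level else "tilted",np.round(proj(P,T,K),1))
from scipy.optimize import least_squares
obs=np.array([[148,136],[348,135.]])
f=lambda d:np.concatenate([proj(p+Rt@[.055+d[0],Y+d[1],.0162+d[2]+Y*d[3]],T,K)-o for Y,o in zip((-.07,.07),obs)])
print(least_squares(f,[0,0,0,0]).x)
E
```

```text
tilted [150.3 134.8]
tilted [356.2 135. ]
level [148.5 135.6]
level [352.1 135.6]
[-0.00077146 -0.00128424  0.00600297  0.09814474]
```

servo_tool:
  fingers: [1,1,1,1,1,1,1,1]
  xyz:
    - [-0.7,1.6,13]
    - [-0.6,-0.7,14]
    - [-0.5,-0.7,14]
    - [-0.4,-0.4,8]
    - [-0.2,-0.3,6]
    - [-0.2,-0.3,6]
    - [-0.2,-0.3,6]
    - [0,0,0]
  turn: [0,0,0,0,0,0,0,0]

```text
t: 62.78
ee_pos: [0.4676, -0.0053, 0.0922]
ee_rot: [0.717, 0.697, 0.028, 0.005]
wrist_force: [-0.4, -0.1, -3.3]
gripper_width: 0.0077
```

```bash
python3 st.py; python3 mv.py .468 -.0042 .083 6
```

```text
t 62.77 p [ 0.4676 -0.0053  0.0922] z [ 0.047  0.032 -0.998] y [ 0.999 -0.029  0.046] x [0.027 0.999 0.033] q [-0.11  0.22  1.9   0.04  0.99 -0.11] F [-0.4 -0.1 -3.3] w 0.0077 tilt 3.3
t 62.775 total [ 0.8 -0.   9.2] rows 2 each [ 0.4 -0.   4.6]
```

servo_tool:
  fingers: [1,1,1,1,1]
  xyz:
    - [0.3,0,3]
    - [0.2,0,3]
    - [0.2,0,2.5]
    - [0,0,1.5]
    - [0,0,0]
  turn: [0,0,0,0,0]

```text
t: 63.4
ee_pos: [0.4683, -0.0043, 0.0826]
ee_rot: [0.717, 0.697, 0.028, 0.005]
wrist_force: [1.1, -0.3, -2.1]
gripper_width: 0.0077
```

```bash
python3 st.py
```

```text
t 63.4 p [ 0.4683 -0.0043  0.0826] z [ 0.048  0.032 -0.998] y [ 0.998 -0.029  0.047] x [0.027 0.999 0.033] q [-0.11  0.23  1.9   0.05  0.96 -0.11] F [ 1.1 -0.3 -2.1] w 0.0077 tilt 3.3
```

Just making contact. I lower it 1 mm more, release and back off.

servo_tool:
  fingers: [1,1,0.5,0,-0.5,-1,-1,-1,-1,-1,-1,-1,-1]
  xyz:
    - [0,0,1]
    - [0,0,0]
    - [0,0,0]
    - [0,0,0]
    - [0,0,0]
    - [0,0,0]
    - [0,0,0]
    - [0,0,0]
    - [0,1,-20]
    - [1,2,-40]
    - [1,2,-40]
    - [-30,2,-20]
    - [0,0,0]
  turn: [0,0,0,0,0,0,0,0,0,0,0,0,0]

```text
t: 65.03
ee_pos: [0.4693, -0.0373, 0.202]
ee_rot: [0.717, 0.696, 0.029, 0.006]
wrist_force: [-0.4, -0.2, -0.9]
gripper_width: 0.0853
```

```bash
python3 st.py; python3 wr.py pics/wd.png; python3 - <<'E'
from h import *
from plant import *
q=snapshot("scene");a=cv2.imread("pics/wd.png");cv2.imwrite("pics/wdc.png",np.hstack([a,cv2.resize(q["img"][140:310,150:310],(361,384),interpolation=cv2.INTER_CUBIC)][:2])[:, :800]) 
b=cv2.resize(q["img"][170:270,190:300],(422,384),interpolation=cv2.INTER_CUBIC);cv2.imwrite("pics/wdc.png",np.hstack([a[:,90:460],b]))
p=snapshot("top")
for l in ["eraser_blue","eraser_green","eraser_orange","eraser_red"]:
    for d in masks_of(l,p)[:2]:
        v,u=np.nonzero(d["pixels"]);print(l,round(d["confidence"],2),np.round([u.mean(),v.mean()],1),np.round(ray(u.mean(),v.mean(),.01),4)[:2],len(u))
E
```

```text
t 65.03 p [ 0.4693 -0.0373  0.202 ] z [ 0.05   0.031 -0.998] y [ 0.998 -0.031  0.049] x [0.029 0.999 0.033] q [-0.18  0.09  1.76  0.04  1.24 -0.16] F [-0.4 -0.2 -0.9] w 0.0853 tilt 3.4
T=np.array( [[0.99838, -0.0398, 0.04071, 0.46287], [-0.02952, -0.97328, -0.22772, 0.02381], [0.04868, 0.22615, -0.97287, 0.37833], [0.0, 0.0, 0.0, 1.0]] );K= (275.2722347838664, 253.65808192882199, 190.6385064853983)
eraser_blue 0.25 [251.5 183.4] [0.4806 0.0365] 1269
eraser_green 0.44 [240.9 122.2] [0.667  0.0654] 88
eraser_orange 0.67 [327.6 116.5] [ 0.6801 -0.1973] 87
eraser_red 0.51 [202.  120.7] [0.6739 0.1831] 87
```

View pics/wdc.png

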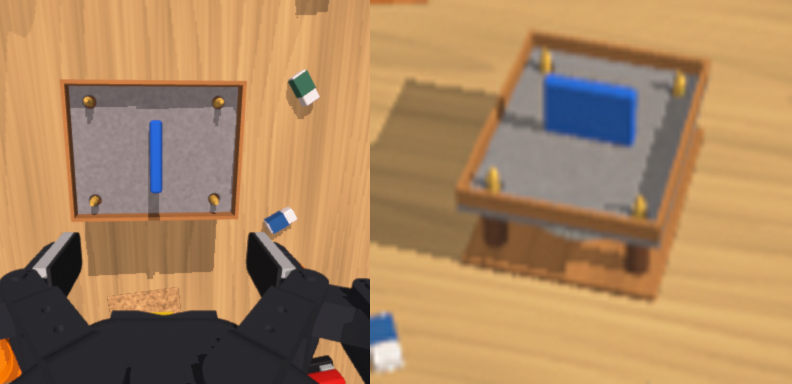

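servo_tool:
  fingers: [-1,-1,-1,-1,-1]
  xyz:
    - [4,30,-40]
    - [5,50,-32]
    - [3,50,-20]
    - [0,0,0]
    - [0,0,0]
  turn: [0,0,0,0,0]

```text
t: 66.0
ee_pos: [0.594, -0.0307, 0.298]
ee_rot: [0.717, 0.697, 0.028, 0.004]
wrist_force: [-0.5, 0.5, 0.3]
gripper_width: 0.0855
```

```bash
python3 st.py; cat > er.py <<'E'
from wr import *
def erasers(tag):
    p,Tw,Kw=wcam();cv2.imwrite(f"pics/er{tag}.png",p["img"]);out={}
    for l in ["eraser_blue","eraser_green","eraser_orange","eraser_red"]:
        for d in masks_of(l,p)[:2]:
            v,u=np.nonzero(d["pixels"])
            if not 60<len(u)<2500 or d["confidence"]<.2: continue
            col=p["img"][v,u].astype(int);b,g,r=np.median(col[col.max(1)-col.min(1)>60] if (col.max(1)-col.min(1)>60).any() else col,axis=0)
            P=np.array([ray(a,c,.011,Tw,Kw)[:2] for a,c in zip(u,v)],np.float32);(c,wh,an)=cv2.minAreaRect(P)
            if wh[0]<wh[1]: an+=90;wh=wh[::-1]
            print(l,round(d["confidence"],2),"c",np.round(c,4),"size",np.round(wh,3),"long axis deg",round((an+90)%180-90,1),"px",[round(u.mean()),round(v.mean())],"bgr",b,g,r)
if __name__=="__main__": erasers(sys.argv[1])
E
python3 er.py 1
```

```text
t 66.0 p [ 0.594  -0.0307  0.298 ] z [ 0.046  0.032 -0.998] y [ 0.999 -0.029  0.045] x [0.027 0.999 0.034] q [-0.13  0.32  1.26  0.04  1.51 -0.1 ] F [-0.5  0.5  0.3] w 0.0855 tilt 3.2
eraser_blue 0.58 c [ 0.6457 -0.1121] size [0.042 0.026] long axis deg 28.0 px [277, 209] bgr 146.0 88.0 45.0
eraser_green 0.9 c [0.6646 0.0673] size [0.041 0.023] long axis deg -55.7 px [287, 102] bgr 158.0 191.0 228.0
eraser_orange 0.78 c [ 0.6756 -0.1925] size [0.049 0.028] long axis deg -43.7 px [293, 250] bgr 31.5 123.0 243.0
eraser_red 0.68 c [0.6715 0.1839] size [0.043 0.025] long axis deg 3.0 px [292, 22] bgr 25.0 31.0 176.0
```

View pics/er1.png

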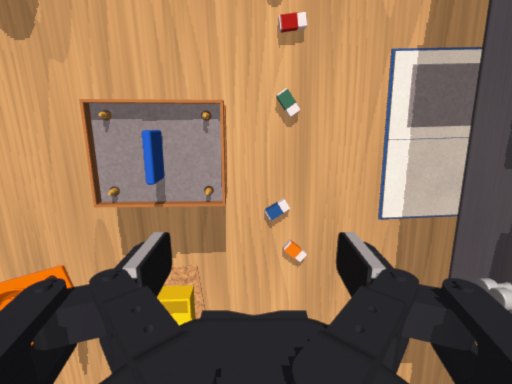

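```bash
cat > gen.py <<'E'
from h import *
from plant import *
import sys
# gen.py pick x y jawdeg | gen.py place x y jawdeg
mode,x,y,jaw=sys.argv[1],*map(float,sys.argv[2:5])
s=get_state();Rm=R.from_quat(s["ee_rot"]).as_matrix();p=s["ee_pos"].copy()
cur=np.degrees(np.arctan2(Rm[1,1],Rm[0,1]));D=(jaw-cur+90)%180-90;turn=-np.radians(D)
F=[];X=[];U=[]
def go(q,f,step=45,tn=0.):
    global p,Rm
    q=np.array(q);n=max(int(np.ceil(np.linalg.norm(q-p)/.001/step)),int(np.ceil(abs(tn)/.17)),1);p0=p.copy()
    for i in range(n):
        t=p0+(q-p0)*(i+1)/n;d=np.round(Rm.T@(t-p)*1000,1);tt=round(tn/n,3)
        X.append(d.tolist());U.append(tt);F.append(f);p=p+Rm@d/1000;Rm=Rm@R.from_euler('z',tt).as_matrix()
def hold(fs):
    for f in fs: X.append([0,0,0]);U.append(0);F.append(f)
if mode=="pick":
    go([x,y,max(p[2],.17)] if p[2]<.17 else [x,y,.17],-1,45,turn);hold([-1]);go([x,y,.03],-1,40);go([x,y,.004],-1,14);hold([0,1,1,1,1])
else:
    go([p[0],p[1],.17],1,45);go([x,y,.17],1,45,turn);hold([1]);go([x,y,.085],1,30);go([x,y,.0715],1,8);hold([1,.5,.1,.1]);go([x,y,.17],.1,50)
print("t",round(s["t"],1),"p",np.round(s["ee_pos"],4),"w",round(s["gripper_width"],4),"F",np.round(s["wrist_force"],1),"turn",round(turn,2),"q1,q6",np.round(s["joint_positions"][[0,5]],2))
for i in range(0,len(F),20): print('F',F[i:i+20],'\nX',[[float(v) for v in r] for r in X[i:i+20]],'\nU',[float(u) for u in U[i:i+20]])
E
python3 gen.py pick .6457 -.1121 -62
```

```text
t 66.2 p [ 0.594  -0.031   0.2993] w 0.0852 F [ 0.2 -0.  -0.6] turn 1.05 q1,q6 [-0.13 -0.1 ]
F [-1, -1, -1, -1, -1, -1, -1, -1, -1, -1, -1, -1, -1, -1, 0, 1, 1, 1, 1] 
X [[-12.0, 6.8, 18.4], [-10.8, 8.6, 18.4], [-9.5, 10.1, 18.5], [-7.8, 11.4, 18.4], [-6.0, 12.4, 18.4], [-4.1, 13.2, 18.4], [-2.1, 13.6, 18.4], [0.0, 0.0, 0.0], [-2.0, 0.2, 34.9], [-2.0, 0.2, 35.0], [-2.0, 0.2, 34.9], [-2.1, 0.2, 35.0], [-0.7, 0.1, 13.0], [-0.7, 0.1, 13.0], [0.0, 0.0, 0.0], [0.0, 0.0, 0.0], [0.0, 0.0, 0.0], [0.0, 0.0, 0.0], [0.0, 0.0, 0.0]] 
U [0.15, 0.15, 0.15, 0.15, 0.15, 0.15, 0.15, 0.0, 0.0, 0.0, 0.0, 0.0, 0.0, 0.0, 0.0, 0.0, 0.0, 0.0, 0.0]
```

servo_tool:
  fingers: [-1,-1,-1,-1,-1,-1,-1,-1,-1,-1,-1,-1,-1,-1,0,1,1,1,1]
  xyz:
    - [-12.0,6.8,18.4]
    - [-10.8,8.6,18.4]
    - [-9.5,10.1,18.5]
    - [-7.8,11.4,18.4]
    - [-6.0,12.4,18.4]
    - [-4.1,13.2,18.4]
    - [-2.1,13.6,18.4]
    - [0.0,0.0,0.0]
    - [-2.0,0.2,34.9]
    - [-2.0,0.2,35.0]
    - [-2.0,0.2,34.9]
    - [-2.1,0.2,35.0]
    - [-0.7,0.1,13.0]
    - [-0.7,0.1,13.0]
    - [0.0,0.0,0.0]
    - [0.0,0.0,0.0]
    - [0.0,0.0,0.0]
    - [0.0,0.0,0.0]
    - [0.0,0.0,0.0]
  turn: [0.15,0.15,0.15,0.15,0.15,0.15,0.15,0.0,0.0,0.0,0.0,0.0,0.0,0.0,0.0,0.0,0.0,0.0,0.0]
  force: 30

```text
t: 68.62
ee_pos: [0.6463, -0.1121, 0.004]
ee_rot: [0.969, 0.244, 0.027, -0.01]
wrist_force: [0.1, -0.4, 0.3]
gripper_width: -0.0
```

```bash
python3 gen.py place .5107 -.0393 -1.7
```

```text
t 68.6 p [ 0.6463 -0.1121  0.004 ] w -0.0 F [ 0.1 -0.4  0.3] turn -1.05 q1,q6 [-0.25  0.81]
F [1, 1, 1, 1, 1, 1, 1, 1, 1, 1, 1, 1, 1, 1, 1, 1, 1, 1, 0.5, 0.1] 
X [[2.4, -0.2, -41.4], [2.4, -0.3, -41.5], [2.3, -0.2, -41.4], [2.4, -0.2, -41.5], [-12.1, -18.3, -0.6], [-9.3, -20.0, -0.6], [-6.2, -21.1, -0.6], [-2.9, -21.8, -0.6], [0.3, -21.9, -0.5], [3.6, -21.7, -0.6], [6.9, -20.9, -0.6], [0.0, 0.0, 0.0], [-1.0, -1.3, 28.3], [-0.9, -1.4, 28.3], [-1.0, -1.3, 28.2], [-0.2, -0.3, 6.8], [-0.2, -0.3, 6.7], [0.0, 0.0, 0.0], [0.0, 0.0, 0.0], [0.0, 0.0, 0.0]] 
U [0.0, 0.0, 0.0, 0.0, -0.15, -0.15, -0.15, -0.15, -0.15, -0.15, -0.15, 0.0, 0.0, 0.0, 0.0, 0.0, 0.0, 0.0, 0.0, 0.0]
F [0.1, 0.1, 0.1] 
X [[0.0, 0.0, 0.0], [1.6, 2.3, -49.2], [1.7, 2.3, -49.1]] 
U [0.0, 0.0, 0.0]
```

servo_tool:
  fingers: [0,-1,-1,-1,-1,-1,-1,-1]
  xyz:
    - [0,0,-5]
    - [0,0,-10]
    - [2,0,-20]
    - [2,0,-40]
    - [2,0,-45]
    - [2,0,-40]
    - [-35,0,0]
    - [0,0,0]
  turn: [0,0,0,0,0,0,0,0]

```text
t: 69.62
ee_pos: [0.614, -0.1308, 0.164]
ee_rot: [0.97, 0.243, 0.028, -0.009]
wrist_force: [0.1, -0.4, 0.3]
gripper_width: 0.0852
```

```bash
python3 st.py; python3 er.py 2
```

```text
t 69.62 p [ 0.614  -0.1308  0.164 ] z [ 0.049  0.031 -0.998] y [ 0.472 -0.882 -0.004] x [0.88  0.471 0.058] q [-0.29  0.48  1.36  0.05  1.27  0.78] F [ 0.1 -0.4  0.3] w 0.0852 tilt 3.4
eraser_blue 0.81 c [ 0.6458 -0.1134] size [0.041 0.022] long axis deg 28.7 px [255, 150] bgr 150.0 91.0 47.0
eraser_orange 0.85 c [ 0.6781 -0.1942] size [0.043 0.022] long axis deg -42.9 px [327, 159] bgr 18.0 128.0 247.0
eraser_red 0.68 c [0.6596 0.1788] size [0.038 0.022] long axis deg -61.9 px [24, 9] bgr 24.0 32.0 187.0
```

View pics/er2.png

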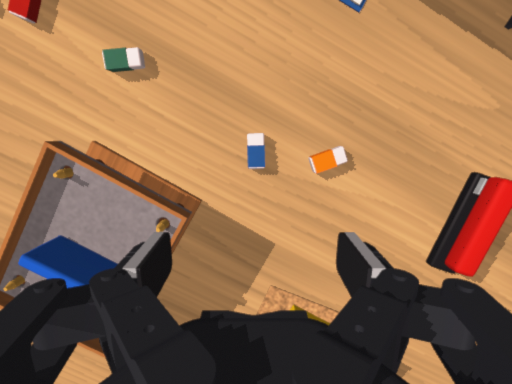

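servo_tool:
  fingers: [0.1,0.1,0.1,0.1,0.1,0.1,0.1,0.1]
  xyz:
    - [9,0,15]
    - [9,0,20]
    - [4,0,35]
    - [3,0,35]
    - [1,0,35]
    - [1,0,15]
    - [0,0,8]
    - [0,0,0]
  turn: [0,0,0,0,0,0,0,0]

```text
t: 70.88
ee_pos: [0.6466, -0.112, 0.001]
ee_rot: [0.969, 0.244, 0.027, -0.01]
wrist_force: [0.3, -0.4, -0.9]
gripper_width: 0.0388
```

```bash
python3 st.py; python3 wr.py pics/er3.png; python3 - <<'E'
import cv2
import numpy as np
a=cv2.imread("pics/er3.png")[150:330,130:390]
cv2.imwrite("pics/er3c.png",cv2.resize(a,None,fx=2.5,fy=2.5))
E
```

```text
t 70.88 p [ 0.6466 -0.112   0.001 ] z [ 0.048  0.032 -0.998] y [ 0.473 -0.881 -0.006] x [0.88  0.472 0.057] q [-0.25  0.72  1.39  0.05  1.    0.81] F [ 0.3 -0.4 -0.9] w 0.0388 tilt 3.3
T=np.array( [[0.47412, -0.86128, -0.18275, 0.69642], [-0.88043, -0.46548, -0.09043, -0.08552], [-0.00718, 0.20377, -0.97899, 0.17893], [0.0, 0.0, 0.0, 1.0]] );K= (275.2722347838664, 253.65808192882199, 190.6385064853983)
```

servo_tool:
  fingers: [0.3,0.5,0.6,0.7,0.8,1,1]
  xyz:
    - [0,0,0]
    - [0,0,0]
    - [0,0,0]
    - [0,0,0]
    - [0,0,0]
    - [0,0,0]
    - [0,0,0]
  turn: [0,0,0,0,0,0,0]

```text
t: 71.8
ee_pos: [0.6464, -0.112, 0.0007]
ee_rot: [0.969, 0.244, 0.027, -0.01]
wrist_force: [0.3, 0.7, -0.2]
gripper_width: 0.0004
```

```bash
python3 st.py; python3 er.py 4; python3 - <<'E'
import cv2,numpy as np
for n in ("er3","er4"):
    a=cv2.imread(f"pics/{n}.png").astype(int);b,g,r=a[...,0],a[...,1],a[...,2]
    m=(b>r+40)&(b>g+25);m[:140]=0
    v,u=np.nonzero(m);print(n,len(u),(u.min(),u.max(),v.min(),v.max(),u.mean(),v.mean()) if len(u) else "")
    w=(a.min(2)>185);v,u=np.nonzero(w);k=(v>150);print(" white",k.sum(),u[k].mean() if k.any() else 0,v[k].mean() if k.any() else 0)
E
```

```text
t 71.8 p [ 0.6464 -0.112   0.0007] z [ 0.048  0.032 -0.998] y [ 0.473 -0.881 -0.006] x [0.88  0.472 0.057] q [-0.25  0.72  1.39  0.05  1.    0.81] F [ 0.3  0.7 -0.2] w 0.0004 tilt 3.3
eraser_blue 0.89 c [ 0.6552 -0.1098] size [0.026 0.021] long axis deg 28.4 px [259, 208] bgr 151.0 92.0 48.0
eraser_blue 0.58 c [ 0.4976 -0.0018] size [0.027 0.022] long axis deg 17.6 px [11, 327] bgr 56.0 56.0 68.0
eraser_green 0.64 c [0.672  0.0537] size [0.028 0.024] long axis deg -57.6 px [21, 53] bgr 127.5 155.5 191.5
eraser_orange 0.59 c [ 0.4972 -0.002 ] size [0.028 0.022] long axis deg 17.6 px [11, 326] bgr 56.0 56.0 69.0
er3 1199 (np.int64(242), np.int64(274), np.int64(216), np.int64(254), np.float64(258.4278565471226), np.float64(235.28273561301083))
 white 1400 301.00928571428574 228.49428571428572
er4 253 (np.int64(243), np.int64(274), np.int64(216), np.int64(231), np.float64(262.4505928853755), np.float64(221.23320158102766))
 white 1451 301.8711233631978 228.8525155065472
```

```bash
python3 - <<'E'
from h import *
T=np.array( [[0.47412, -0.86128, -0.18275, 0.69642], [-0.88043, -0.46548, -0.09043, -0.08552], [-0.00718, 0.20377, -0.97899, 0.17893]]);K= (275.272,253.658,190.6385)
p=np.array([.6466,-.112,.001]);z=np.array([.048,.032,-.998])
for k in (0,.005,.01,.015,.02): print("axis",k,np.round(proj(p-k*z,T,K),1))
for an,c in ((28.7,(.6458,-.1134)),):
    u=np.array([np.cos(np.radians(an)),np.sin(np.radians(an))]);w=np.array([-u[1],u[0]])
    for zz in (0,.014):
        print("z",zz,[np.round(proj([*(np.array(c)+a*.021*u+b*.01*w),zz],T,K)).tolist() for a,b in ((1,1),(1,-1),(-1,-1),(-1,1))])
a=cv2.imread("pics/er4.png");b=cv2.imread("pics/er3.png")
for v in range(190,275,4): print(v,"er4",a[v,258].tolist(),a[v,246].tolist(),a[v,270].tolist(),"er3",b[v,258].tolist())
E
```

```text
axis 0 [255.1 218.8]
axis 0.005 [255.1 221.5]
axis 0.01 [255.1 224.4]
axis 0.015 [255.2 227.4]
axis 0.02 [255.2 230.6]
z 0 [[241.0, 190.0], [271.0, 190.0], [271.0, 249.0], [242.0, 249.0]]
z 0.014 [[240.0, 195.0], [273.0, 194.0], [272.0, 258.0], [241.0, 258.0]]
190 er4 [132, 158, 196] [114, 154, 201] [124, 146, 181] er3 [124, 158, 200]
194 er4 [194, 199, 222] [186, 191, 216] [205, 210, 230] er3 [184, 188, 213]
198 er4 [233, 236, 248] [233, 236, 249] [231, 234, 247] er3 [231, 234, 247]
202 er4 [233, 236, 248] [234, 237, 249] [231, 234, 247] er3 [231, 234, 247]
206 er4 [233, 236, 248] [233, 236, 249] [231, 234, 247] er3 [231, 234, 247]
210 er4 [232, 235, 248] [233, 236, 249] [230, 233, 247] er3 [231, 234, 247]
214 er4 [232, 235, 248] [233, 236, 248] [228, 231, 245] er3 [231, 234, 247]
218 er4 [151, 92, 47] [155, 95, 52] [151, 91, 46] er3 [149, 91, 48]
222 er4 [131, 108, 99] [132, 109, 98] [150, 91, 46] er3 [151, 91, 47]
226 er4 [123, 124, 131] [124, 125, 132] [151, 91, 47] er3 [150, 90, 46]
230 er4 [119, 119, 126] [124, 125, 132] [145, 88, 45] er3 [150, 91, 47]
234 er4 [119, 119, 126] [124, 124, 131] [25, 23, 23] er3 [150, 91, 46]
238 er4 [114, 115, 122] [124, 125, 132] [25, 23, 24] er3 [142, 86, 44]
242 er4 [115, 115, 122] [124, 125, 131] [29, 27, 27] er3 [107, 65, 34]
246 er4 [112, 113, 119] [124, 125, 132] [29, 28, 29] er3 [106, 64, 33]
250 er4 [115, 116, 122] [127, 128, 135] [43, 41, 43] er3 [107, 65, 34]
254 er4 [169, 170, 179] [80, 79, 83] [35, 33, 33] er3 [113, 81, 69]
258 er4 [117, 118, 124] [34, 31, 32] [51, 48, 49] er3 [103, 158, 212]
262 er4 [28, 25, 26] [35, 32, 33] [34, 32, 32] er3 [103, 160, 218]
266 er4 [28, 27, 27] [34, 32, 33] [36, 33, 34] er3 [107, 168, 224]
270 er4 [26, 24, 25] [30, 28, 28] [35, 33, 34] er3 [102, 158, 215]
274 er4 [27, 24, 26] [24, 22, 23] [35, 33, 33] er3 [102, 158, 215]
```

servo_tool:
  fingers: [0.1,0.1,0.1,0.1,0.1,0.5,1,1,1,1]
  xyz:
    - [0,0,0]
    - [0,0,0]
    - [0,0,4]
    - [0,0,5]
    - [0,0,0]
    - [0,0,0]
    - [0,0,0]
    - [0,0,0]
    - [0,0,0]
    - [0,0,0]
  turn: [0,0,0,0,0,0,0,0,0,0]

```text
t: 73.3
ee_pos: [0.6468, -0.1117, -0.0082]
ee_rot: [0.969, 0.244, 0.027, -0.01]
wrist_force: [-0.9, 0.0, -0.9]
gripper_width: -0.0001
```

```bash
python3 st.py; sed -i 's/\.0715/float(sys.argv[5])/; s/\[x,y,\.004\]/[x,y,float(sys.argv[5])]/' gen.py; python3 gen.py place .5107 -.0393 -1.7 .060
```

```text
t 73.3 p [ 0.6468 -0.1117 -0.0082] z [ 0.048  0.032 -0.998] y [ 0.473 -0.881 -0.006] x [0.88  0.472 0.057] q [-0.24  0.73  1.39  0.05  0.99  0.81] F [-0.9  0.  -0.9] w -0.0001 tilt 3.3
t 73.3 p [ 0.6468 -0.1117 -0.0082] w -0.0001 F [-0.9  0.  -0.9] turn -1.05 q1,q6 [-0.24  0.81]
F [1, 1, 1, 1, 1, 1, 1, 1, 1, 1, 1, 1, 1, 1, 1, 1, 1, 1, 1, 1] 
X [[2.5, -0.3, -44.5], [2.6, -0.2, -44.4], [2.5, -0.3, -44.5], [2.6, -0.2, -44.5], [-12.2, -18.3, -0.6], [-9.4, -20.0, -0.6], [-6.3, -21.1, -0.6], [-3.0, -21.8, -0.6], [0.2, -22.0, -0.6], [3.6, -21.7, -0.6], [6.7, -21.0, -0.6], [0.0, 0.0, 0.0], [-0.9, -1.3, 28.3], [-1.0, -1.3, 28.3], [-0.9, -1.4, 28.3], [-0.2, -0.3, 6.2], [-0.2, -0.3, 6.3], [-0.2, -0.3, 6.2], [-0.2, -0.2, 6.3], [0.0, 0.0, 0.0]] 
U [0.0, 0.0, 0.0, 0.0, -0.15, -0.15, -0.15, -0.15, -0.15, -0.15, -0.15, 0.0, 0.0, 0.0, 0.0, 0.0, 0.0, 0.0, 0.0, 0.0]
F [0.5, 0.1, 0.1, 0.1, 0.1, 0.1] 
X [[0.0, 0.0, 0.0], [0.0, 0.0, 0.0], [0.0, 0.0, 0.0], [1.2, 1.7, -36.6], [1.2, 1.7, -36.6], [1.2, 1.7, -36.7]] 
U [0.0, 0.0, 0.0, 0.0, 0.0, 0.0]
```

servo_tool:
  fingers: [0.1,0.1,0.1,0.1,0.1,0.5,1,1,1,1]
  xyz:
    - [0,0,0]
    - [0,0,0]
    - [0,0,4]
    - [0,0,5]
    - [0,0,0]
    - [0,0,0]
    - [0,0,0]
    - [0,0,0]
    - [0,0,0]
    - [0,0,0]
  turn: [0,0,0,0,0,0,0,0,0,0]

```text
t: 74.55
ee_pos: [0.6473, -0.1114, -0.0172]
ee_rot: [0.969, 0.244, 0.027, -0.01]
wrist_force: [-0.5, -0.2, 0.1]
gripper_width: -0.0
```

```bash
python3 er.py 5; python3 gen.py place .5107 -.0393 -1.7 .0505
```

```text
eraser_blue 0.81 c [ 0.6583 -0.1075] size [0.02  0.019] long axis deg -61.6 px [259, 211] bgr 107.0 66.0 39.0
t 74.8 p [ 0.6473 -0.1114 -0.0172] w -0.0001 F [-0.7  0.1 -0. ] turn -1.05 q1,q6 [-0.24  0.81]
F [1, 1, 1, 1, 1, 1, 1, 1, 1, 1, 1, 1, 1, 1, 1, 1, 1, 1, 1, 1] 
X [[2.1, -0.2, -37.4], [2.2, -0.2, -37.3], [2.1, -0.2, -37.4], [2.2, -0.3, -37.4], [2.1, -0.2, -37.4], [-12.3, -18.3, -0.6], [-9.4, -19.9, -0.6], [-6.4, -21.2, -0.6], [-3.1, -21.8, -0.6], [0.2, -22.0, -0.6], [3.5, -21.8, -0.6], [6.7, -21.0, -0.6], [0.0, 0.0, 0.0], [-1.0, -1.3, 28.3], [-0.9, -1.4, 28.3], [-1.0, -1.3, 28.3], [-0.2, -0.3, 6.9], [-0.2, -0.3, 6.9], [-0.3, -0.4, 6.9], [-0.2, -0.3, 6.8]] 
U [0.0, 0.0, 0.0, 0.0, 0.0, -0.15, -0.15, -0.15, -0.15, -0.15, -0.15, -0.15, 0.0, 0.0, 0.0, 0.0, 0.0, 0.0, 0.0, 0.0]
F [1, 1, 0.5, 0.1, 0.1, 0.1, 0.1, 0.1] 
X [[-0.2, -0.3, 6.9], [0.0, 0.0, 0.0], [0.0, 0.0, 0.0], [0.0, 0.0, 0.0], [0.0, 0.0, 0.0], [1.3, 1.9, -39.8], [1.4, 1.8, -39.7], [1.3, 1.9, -39.8]] 
U [0.0, 0.0, 0.0, 0.0, 0.0, 0.0, 0.0, 0.0]
```

servo_tool:
  fingers: [0.1,0.1,0.1,0.1,0.1,0.5,1,1,1,1]
  xyz:
    - [0,0,0]
    - [0,0,0]
    - [0,0,4]
    - [0,0,5]
    - [0,0,0]
    - [0,0,0]
    - [0,0,0]
    - [0,0,0]
    - [0,0,0]
    - [0,0,0]
  turn: [0,0,0,0,0,0,0,0,0,0]

```text
t: 76.05
ee_pos: [0.6478, -0.1112, -0.026]
ee_rot: [0.969, 0.244, 0.027, -0.01]
wrist_force: [-0.0, -0.5, 2.6]
gripper_width: 0.0192
```

```bash
sed -i 's/go(\[x,y,.085\],1,30);go/go([x,y,.055],1,30);go/' gen.py; python3 gen.py place .5107 -.0393 -1.7 .0415
```

```text
t 76.0 p [ 0.6478 -0.1112 -0.026 ] w 0.0192 F [-0.  -0.5  2.6] turn -1.05 q1,q6 [-0.24  0.81]
F [1, 1, 1, 1, 1, 1, 1, 1, 1, 1, 1, 1, 1, 1, 1, 1, 1, 1, 1, 1] 
X [[2.2, -0.2, -39.1], [2.3, -0.2, -39.2], [2.2, -0.2, -39.1], [2.3, -0.3, -39.2], [2.2, -0.2, -39.1], [-12.4, -18.3, -0.6], [-9.5, -20.0, -0.6], [-6.4, -21.1, -0.6], [-3.2, -21.9, -0.6], [0.1, -22.1, -0.7], [3.5, -21.8, -0.6], [6.6, -21.1, -0.6], [0.0, 0.0, 0.0], [-1.0, -1.3, 28.7], [-0.9, -1.4, 28.7], [-1.0, -1.3, 28.7], [-0.9, -1.4, 28.7], [-0.2, -0.3, 6.8], [-0.3, -0.3, 6.7], [0.0, 0.0, 0.0]] 
U [0.0, 0.0, 0.0, 0.0, 0.0, -0.15, -0.15, -0.15, -0.15, -0.15, -0.15, -0.15, 0.0, 0.0, 0.0, 0.0, 0.0, 0.0, 0.0, 0.0]
F [0.5, 0.1, 0.1, 0.1, 0.1, 0.1] 
X [[0.0, 0.0, 0.0], [0.0, 0.0, 0.0], [0.0, 0.0, 0.0], [1.4, 2.0, -42.8], [1.5, 2.0, -42.7], [1.4, 2.0, -42.8]] 
U [0.0, 0.0, 0.0, 0.0, 0.0, 0.0]
```

```bash
sed -i 's/\[x,y,.17\],-1,45,turn);hold(\[-1\]);go(\[x,y,.03\],-1,40);go(\[x,y,float(sys.argv\[5\])\],-1,14);hold(\[0,1,1,1,1\])/[x,y,.12],.1,55,turn);hold([.1]);go([x,y,.0],.1,45);go([x,y,-.026],.1,15);hold([.1,1,1,1,1])/; s/go(\[x,y,.055\],1,30);go(\[x,y,float(sys.argv\[5\])\],1,8);hold(\[1,.5,.1,.1\]);go(\[x,y,.17\],.1,50)/go([x,y,.065],1,40);go([x,y,.0455],1,12);hold([1,.25,.25,.25]);go([x,y,.17],.25,62)/; s/max(p\[2\],.17)\] if p\[2\]<.17 else/p[2]] if 0 else/' gen.py; grep -n "go(\[" gen.py; python3 gen.py place .5199 -.0346 -1.7
```

```text
18:    go([x,y,p[2]] if 0 else [x,y,.12],.1,55,turn);hold([.1]);go([x,y,.0],.1,45);go([x,y,-.026],.1,15);hold([.1,1,1,1,1])
20:    go([p[0],p[1],.17],1,45);go([x,y,.17],1,45,turn);hold([1]);go([x,y,.065],1,40);go([x,y,.0455],1,12);hold([1,.25,.25,.25]);go([x,y,.17],.25,62)
t 76.0 p [ 0.6478 -0.1112 -0.026 ] w 0.0192 F [-0.  -0.5  2.6] turn -1.05 q1,q6 [-0.24  0.81]
F [1, 1, 1, 1, 1, 1, 1, 1, 1, 1, 1, 1, 1, 1, 1, 1, 1, 1, 1, 0.25] 
X [[2.2, -0.2, -39.1], [2.3, -0.2, -39.2], [2.2, -0.2, -39.1], [2.3, -0.3, -39.2], [2.2, -0.2, -39.1], [-10.9, -18.3, -0.5], [-8.1, -19.7, -0.6], [-5.0, -20.7, -0.5], [-1.8, -21.2, -0.5], [1.3, -21.2, -0.5], [4.4, -20.8, -0.6], [7.6, -19.9, -0.5], [0.0, 0.0, 0.0], [-1.2, -1.7, 34.9], [-1.1, -1.6, 35.0], [-1.2, -1.7, 34.9], [-0.3, -0.4, 9.8], [-0.4, -0.5, 9.7], [0.0, 0.0, 0.0], [0.0, 0.0, 0.0]] 
U [0.0, 0.0, 0.0, 0.0, 0.0, -0.15, -0.15, -0.15, -0.15, -0.15, -0.15, -0.15, 0.0, 0.0, 0.0, 0.0, 0.0, 0.0, 0.0, 0.0]
F [0.25, 0.25, 0.25, 0.25, 0.25] 
X [[0.0, 0.0, 0.0], [0.0, 0.0, 0.0], [1.4, 2.0, -41.4], [1.4, 1.9, -41.5], [1.4, 2.0, -41.4]] 
U [0.0, 0.0, 0.0, 0.0, 0.0]
```

servo_tool:
  fingers: [1,1,1,1,1,1,1,1,1,1,1,1,1,1,1,1,1,1,1,0.25]
  xyz:
    - [2.2,-0.2,-39.1]
    - [2.3,-0.2,-39.2]
    - [2.2,-0.2,-39.1]
    - [2.3,-0.3,-39.2]
    - [2.2,-0.2,-39.1]
    - [-10.9,-18.3,-0.5]
    - [-8.1,-19.7,-0.6]
    - [-5.0,-20.7,-0.5]
    - [-1.8,-21.2,-0.5]
    - [1.3,-21.2,-0.5]
    - [4.4,-20.8,-0.6]
    - [7.6,-19.9,-0.5]
    - [0.0,0.0,0.0]
    - [-1.2,-1.7,34.9]
    - [-1.1,-1.6,35.0]
    - [-1.2,-1.7,34.9]
    - [-0.3,-0.4,9.8]
    - [-0.4,-0.5,9.7]
    - [0.0,0.0,0.0]
    - [0.0,0.0,0.0]
  turn: [0.0,0.0,0.0,0.0,0.0,-0.15,-0.15,-0.15,-0.15,-0.15,-0.15,-0.15,0.0,0.0,0.0,0.0,0.0,0.0,0.0,0.0]

```text
t: 78.55
ee_pos: [0.5204, -0.0347, 0.0464]
ee_rot: [0.717, 0.697, 0.029, 0.006]
wrist_force: [0.5, -0.6, -0.6]
gripper_width: 0.0318
```

servo_tool:
  fingers: [0.25,0.25,0.25,0.25,0.25]
  xyz:
    - [0.0,0.0,0.0]
    - [0.0,0.0,0.0]
    - [1.4,2.0,-41.4]
    - [1.4,1.9,-41.5]
    - [1.4,2.0,-41.4]
  turn: [0.0,0.0,0.0,0.0,0.0]

```text
t: 79.18
ee_pos: [0.5197, -0.0346, 0.1715]
ee_rot: [0.717, 0.697, 0.028, 0.005]
wrist_force: [0.4, -0.4, 0.5]
gripper_width: 0.032
```

```bash
python3 gen.py pick .678 -.194 46.5; python3 er.py 6
```

```text
t 79.2 p [ 0.5197 -0.0346  0.1715] w 0.032 F [ 0.4 -0.4  0.5] turn -0.84 q1,q6 [-0.16 -0.14]
F [0.1, 0.1, 0.1, 0.1, 0.1, 0.1, 0.1, 0.1, 0.1, 0.1, 0.1, 0.1, 1, 1, 1, 1] 
X [[-31.3, 32.0, 10.8], [-36.3, 26.4, 10.7], [-40.1, 19.9, 10.8], [-43.0, 13.0, 10.8], [-44.4, 5.5, 10.8], [0.0, 0.0, 0.0], [0.5, -2.2, 39.9], [0.5, -2.3, 39.9], [0.5, -2.2, 40.0], [0.2, -0.7, 13.0], [0.1, -0.8, 12.9], [0.0, 0.0, 0.0], [0.0, 0.0, 0.0], [0.0, 0.0, 0.0], [0.0, 0.0, 0.0], [0.0, 0.0, 0.0]] 
U [-0.168, -0.168, -0.168, -0.168, -0.168, 0.0, 0.0, 0.0, 0.0, 0.0, 0.0, 0.0, 0.0, 0.0, 0.0, 0.0]
eraser_blue 0.96 c [ 0.5199 -0.0502] size [0.052 0.025] long axis deg 88.6 px [248, 189] bgr 168.0 103.0 53.0
eraser_green 0.92 c [0.6641 0.0666] size [0.044 0.027] long axis deg -58.2 px [367, 88] bgr 124.0 176.0 219.5
eraser_orange 0.36 c [ 0.482  -0.2162] size [0.035 0.016] long axis deg -3.6 px [226, 307] bgr 103.0 160.0 223.0
eraser_red 0.38 c [ 0.4814 -0.2153] size [0.03  0.011] long axis deg -3.5 px [225, 307] bgr 103.0 160.0 224.0
```

servo_tool:
  fingers: [0.1,0.1,0.1,0.1,0.1,0.1,0.1,0.1,0.1,0.1,0.1,0.1,1,1,1,1]
  xyz:
    - [-31.3,32.0,10.8]
    - [-36.3,26.4,10.7]
    - [-40.1,19.9,10.8]
    - [-43.0,13.0,10.8]
    - [-44.4,5.5,10.8]
    - [0.0,0.0,0.0]
    - [0.5,-2.2,39.9]
    - [0.5,-2.3,39.9]
    - [0.5,-2.2,40.0]
    - [0.2,-0.7,13.0]
    - [0.1,-0.8,12.9]
    - [0.0,0.0,0.0]
    - [0.0,0.0,0.0]
    - [0.0,0.0,0.0]
    - [0.0,0.0,0.0]
    - [0.0,0.0,0.0]
  turn: [-0.168,-0.168,-0.168,-0.168,-0.168,0.0,0.0,0.0,0.0,0.0,0.0,0.0,0.0,0.0,0.0,0.0]

```text
t: 81.42
ee_pos: [0.6788, -0.1942, -0.0261]
ee_rot: [0.37, 0.928, 0.024, 0.017]
wrist_force: [-1.0, 1.0, 7.1]
gripper_width: 0.0191
```

```bash
python3 gen.py place .4119 -.0314 -1.7
```

```text
t 81.4 p [ 0.6788 -0.1942 -0.0261] w 0.0191 F [-1.   1.   7.1] turn 0.84 q1,q6 [-0.35 -1.19]
F [1, 1, 1, 1, 1, 1, 1, 1, 1, 1, 1, 1, 1, 1, 1, 1, 1, 1, 1, 0.25] 
X [[-0.6, 2.2, -39.2], [-0.5, 2.3, -39.1], [-0.6, 2.2, -39.2], [-0.6, 2.2, -39.1], [-0.5, 2.3, -39.2], [43.7, -9.3, -1.2], [42.2, -14.5, -1.1], [40.2, -19.5, -1.2], [37.6, -24.1, -1.1], [34.4, -28.4, -1.2], [30.8, -32.4, -1.2], [26.6, -35.8, -1.1], [0.0, 0.0, 0.0], [-1.1, -1.7, 34.9], [-1.2, -1.7, 35.0], [-1.1, -1.7, 34.9], [-0.3, -0.5, 9.7], [-0.3, -0.5, 9.8], [0.0, 0.0, 0.0], [0.0, 0.0, 0.0]] 
U [0.0, 0.0, 0.0, 0.0, 0.0, 0.12, 0.12, 0.12, 0.12, 0.12, 0.12, 0.12, 0.0, 0.0, 0.0, 0.0, 0.0, 0.0, 0.0, 0.0]
F [0.25, 0.25, 0.25, 0.25, 0.25] 
X [[0.0, 0.0, 0.0], [0.0, 0.0, 0.0], [1.3, 2.0, -41.4], [1.4, 2.1, -41.5], [1.3, 2.0, -41.4]] 
U [0.0, 0.0, 0.0, 0.0, 0.0]
```

servo_tool:
  fingers: [1,1,1,1,1,1,1,1,1,1,1,1,1,1,1,1,1,1,1,0.25]
  xyz:
    - [-0.6,2.2,-39.2]
    - [-0.5,2.3,-39.1]
    - [-0.6,2.2,-39.2]
    - [-0.6,2.2,-39.1]
    - [-0.5,2.3,-39.2]
    - [43.7,-9.3,-1.2]
    - [42.2,-14.5,-1.1]
    - [40.2,-19.5,-1.2]
    - [37.6,-24.1,-1.1]
    - [34.4,-28.4,-1.2]
    - [30.8,-32.4,-1.2]
    - [26.6,-35.8,-1.1]
    - [0.0,0.0,0.0]
    - [-1.1,-1.7,34.9]
    - [-1.2,-1.7,35.0]
    - [-1.1,-1.7,34.9]
    - [-0.3,-0.5,9.7]
    - [-0.3,-0.5,9.8]
    - [0.0,0.0,0.0]
    - [0.0,0.0,0.0]
  turn: [0.0,0.0,0.0,0.0,0.0,0.12,0.12,0.12,0.12,0.12,0.12,0.12,0.0,0.0,0.0,0.0,0.0,0.0,0.0,0.0]

```text
t: 83.92
ee_pos: [0.4118, -0.0313, 0.0454]
ee_rot: [0.717, 0.697, 0.029, 0.006]
wrist_force: [-0.4, -0.2, -0.3]
gripper_width: 0.0318
```

servo_tool:
  fingers: [0.25,0.25,0.25,0.25,0.25]
  xyz:
    - [0.0,0.0,0.0]
    - [0.0,0.0,0.0]
    - [1.3,2.0,-41.4]
    - [1.4,2.1,-41.5]
    - [1.3,2.0,-41.4]
  turn: [0.0,0.0,0.0,0.0,0.0]

```text
t: 84.55
ee_pos: [0.4114, -0.0313, 0.1707]
ee_rot: [0.717, 0.697, 0.028, 0.005]
wrist_force: [-0.6, 0.2, -0.8]
gripper_width: 0.0321
```

```bash
python3 gen.py pick .6643 .0668 33.5; python3 er.py 7
```

```text
t 84.5 p [ 0.4114 -0.0313  0.1707] w 0.0321 F [-0.6  0.2 -0.8] turn -0.61 q1,q6 [-0.19 -0.18]
F [0.1, 0.1, 0.1, 0.1, 0.1, 0.1, 0.1, 0.1, 0.1, 0.1, 0.1, 0.1, 0.1, 1, 1, 1, 1] 
X [[17.2, 41.2, 11.0], [12.9, 42.8, 11.0], [8.5, 43.8, 10.9], [4.0, 44.5, 11.0], [-0.5, 44.7, 11.0], [-5.1, 44.4, 11.0], [0.0, 0.0, 0.0], [-0.0, -2.3, 39.9], [-0.0, -2.3, 40.0], [-0.1, -2.3, 39.9], [0.0, -0.8, 13.0], [0.0, -0.7, 12.9], [0.0, 0.0, 0.0], [0.0, 0.0, 0.0], [0.0, 0.0, 0.0], [0.0, 0.0, 0.0], [0.0, 0.0, 0.0]] 
U [-0.102, -0.102, -0.102, -0.102, -0.102, -0.102, 0.0, 0.0, 0.0, 0.0, 0.0, 0.0, 0.0, 0.0, 0.0, 0.0, 0.0]
eraser_blue 0.94 c [ 0.5445 -0.0506] size [0.052 0.032] long axis deg 88.0 px [353, 188] bgr 164.0 101.0 52.0
eraser_green 0.87 c [0.6625 0.0668] size [0.044 0.03 ] long axis deg -56.4 px [454, 88] bgr 153.0 184.0 223.5
eraser_orange 0.76 c [ 0.4111 -0.0474] size [0.056 0.027] long axis deg -89.1 px [247, 189] bgr 20.0 142.0 252.0
```

servo_tool:
  fingers: [0.1,0.1,0.1,0.1,0.1,0.1,0.1,0.1,0.1,0.1,0.1,0.1,0.1,1,1,1,1]
  xyz:
    - [17.2,41.2,11.0]
    - [12.9,42.8,11.0]
    - [8.5,43.8,10.9]
    - [4.0,44.5,11.0]
    - [-0.5,44.7,11.0]
    - [-5.1,44.4,11.0]
    - [0.0,0.0,0.0]
    - [0.0,-2.3,39.9]
    - [0.0,-2.3,40.0]
    - [-0.1,-2.3,39.9]
    - [0.0,-0.8,13.0]
    - [0.0,-0.7,12.9]
    - [0.0,0.0,0.0]
    - [0.0,0.0,0.0]
    - [0.0,0.0,0.0]
    - [0.0,0.0,0.0]
    - [0.0,0.0,0.0]
  turn: [-0.102,-0.102,-0.102,-0.102,-0.102,-0.102,0.0,0.0,0.0,0.0,0.0,0.0,0.0,0.0,0.0,0.0,0.0]

```text
t: 86.92
ee_pos: [0.6652, 0.0668, -0.0261]
ee_rot: [0.473, 0.88, 0.026, 0.014]
wrist_force: [-1.6, -0.4, 6.9]
gripper_width: 0.0188
```

```bash
python3 gen.py place .5215 .0225 -1.7
```

```text
t 86.9 p [ 0.6652  0.0668 -0.0261] w 0.0188 F [-1.6 -0.4  6.9] turn 0.61 q1,q6 [ 0.03 -0.57]
F [1, 1, 1, 1, 1, 1, 1, 1, 1, 1, 1, 1, 1, 1, 1, 1, 0.25, 0.25, 0.25, 0.25] 
X [[-0.0, 2.3, -39.2], [-0.0, 2.3, -39.1], [-0.1, 2.4, -39.2], [0.0, 2.3, -39.1], [-0.0, 2.3, -39.2], [10.6, -36.0, -2.1], [4.9, -37.2, -2.2], [-0.8, -37.6, -2.1], [-6.5, -36.9, -2.2], [0.0, 0.0, 0.0], [-1.2, -1.7, 34.9], [-1.1, -1.7, 35.0], [-1.2, -1.7, 34.9], [-0.3, -0.5, 9.8], [-0.4, -0.5, 9.7], [0.0, 0.0, 0.0], [0.0, 0.0, 0.0], [0.0, 0.0, 0.0], [0.0, 0.0, 0.0], [1.4, 2.0, -41.4]] 
U [0.0, 0.0, 0.0, 0.0, 0.0, 0.153, 0.153, 0.153, 0.153, 0.0, 0.0, 0.0, 0.0, 0.0, 0.0, 0.0, 0.0, 0.0, 0.0, 0.0]
F [0.25, 0.25] 
X [[1.4, 2.1, -41.5], [1.4, 2.0, -41.4]] 
U [0.0, 0.0]
```

servo_tool:
  fingers: [1,1,1,1,1,1,1,1,1,1,1,1,1,1,1,1,0.25,0.25,0.25,0.25]
  xyz:
    - [0.0,2.3,-39.2]
    - [0.0,2.3,-39.1]
    - [-0.1,2.4,-39.2]
    - [0.0,2.3,-39.1]
    - [0.0,2.3,-39.2]
    - [10.6,-36.0,-2.1]
    - [4.9,-37.2,-2.2]
    - [-0.8,-37.6,-2.1]
    - [-6.5,-36.9,-2.2]
    - [0.0,0.0,0.0]
    - [-1.2,-1.7,34.9]
    - [-1.1,-1.7,35.0]
    - [-1.2,-1.7,34.9]
    - [-0.3,-0.5,9.8]
    - [-0.4,-0.5,9.7]
    - [0.0,0.0,0.0]
    - [0.0,0.0,0.0]
    - [0.0,0.0,0.0]
    - [0.0,0.0,0.0]
    - [1.4,2.0,-41.4]
  turn: [0.0,0.0,0.0,0.0,0.0,0.153,0.153,0.153,0.153,0.0,0.0,0.0,0.0,0.0,0.0,0.0,0.0,0.0,0.0,0.0]

```text
t: 89.42
ee_pos: [0.5194, 0.0225, 0.0843]
ee_rot: [0.717, 0.697, 0.027, 0.003]
wrist_force: [0.8, 0.2, 0.4]
gripper_width: 0.0323
```

servo_tool:
  fingers: [0.25,0.25]
  xyz:
    - [1.4,2.1,-41.5]
    - [1.4,2.0,-41.4]
  turn: [0.0,0.0]

```text
t: 89.68
ee_pos: [0.521, 0.0224, 0.1705]
ee_rot: [0.717, 0.697, 0.028, 0.005]
wrist_force: [0.7, 0.2, -0.1]
gripper_width: 0.0318
```

```bash
python3 er.py 8; python3 gen.py pick .672 .184 -87
```

```text
eraser_blue 0.83 c [ 0.5203 -0.0627] size [0.056 0.026] long axis deg 87.0 px [249, 242] bgr 159.0 97.0 50.0
eraser_blue 0.43 c [ 0.4571 -0.0113] size [0.189 0.17 ] long axis deg -4.0 px [199, 173] bgr 68.0 126.0 194.0
eraser_green 0.64 c [0.5214 0.0077] size [0.053 0.025] long axis deg 87.7 px [248, 188] bgr 96.0 122.0 76.5
eraser_orange 0.84 c [ 0.3868 -0.057 ] size [0.051 0.033] long axis deg 87.4 px [145, 241] bgr 20.0 136.0 251.0
eraser_orange 0.3 c [0.5213 0.0076] size [0.055 0.028] long axis deg 88.7 px [248, 188] bgr 100.0 124.0 84.0
eraser_red 0.58 c [0.6702 0.1844] size [0.046 0.024] long axis deg 6.0 px [375, 31] bgr 26.0 34.0 186.0
t 89.9 p [0.5208 0.0225 0.1683] w 0.0318 F [-0.7  1.   0.6] turn 1.49 q1,q6 [-0.05 -0.03]
F [0.1, 0.1, 0.1, 0.1, 0.1, 0.1, 0.1, 0.1, 0.1, 0.1, 0.1, 0.1, 0.1, 0.1, 0.1, 0.1, 1, 1, 1, 1] 
X [[18.2, 16.0, 6.7], [20.6, 12.8, 6.7], [22.4, 9.2, 6.8], [23.7, 5.3, 6.7], [24.2, 1.4, 6.7], [24.1, -2.6, 6.7], [23.3, -6.6, 6.7], [22.0, -10.3, 6.7], [19.9, -13.9, 6.8], [0.0, 0.0, 0.0], [-1.9, 1.2, 39.9], [-2.0, 1.2, 39.9], [-1.9, 1.2, 40.0], [-0.7, 0.4, 13.0], [-0.6, 0.4, 12.9], [0.0, 0.0, 0.0], [0.0, 0.0, 0.0], [0.0, 0.0, 0.0], [0.0, 0.0, 0.0], [0.0, 0.0, 0.0]] 
U [0.166, 0.166, 0.166, 0.166, 0.166, 0.166, 0.166, 0.166, 0.166, 0.0, 0.0, 0.0, 0.0, 0.0, 0.0, 0.0, 0.0, 0.0, 0.0, 0.0]
```

servo_tool:
  fingers: [0.1,0.1,0.1,0.1,0.1,0.1,0.1,0.1,0.1,0.1,0.1,0.1,0.1,0.1,0.1,0.1,1,1,1,1]
  xyz:
    - [18.2,16.0,6.7]
    - [20.6,12.8,6.7]
    - [22.4,9.2,6.8]
    - [23.7,5.3,6.7]
    - [24.2,1.4,6.7]
    - [24.1,-2.6,6.7]
    - [23.3,-6.6,6.7]
    - [22.0,-10.3,6.7]
    - [19.9,-13.9,6.8]
    - [0.0,0.0,0.0]
    - [-1.9,1.2,39.9]
    - [-2.0,1.2,39.9]
    - [-1.9,1.2,40.0]
    - [-0.7,0.4,13.0]
    - [-0.6,0.4,12.9]
    - [0.0,0.0,0.0]
    - [0.0,0.0,0.0]
    - [0.0,0.0,0.0]
    - [0.0,0.0,0.0]
    - [0.0,0.0,0.0]
  turn: [0.166,0.166,0.166,0.166,0.166,0.166,0.166,0.166,0.166,0.0,0.0,0.0,0.0,0.0,0.0,0.0,0.0,0.0,0.0,0.0]

```text
t: 92.42
ee_pos: [0.6732, 0.1841, -0.0237]
ee_rot: [0.999, 0.024, 0.025, -0.016]
wrist_force: [-1.2, -0.9, 7.7]
gripper_width: 0.0186
```

```bash
python3 gen.py place .4135 .0255 -1.7
```

```text
t 92.4 p [ 0.6732  0.1841 -0.0237] w 0.0186 F [-1.2 -0.9  7.7] turn -1.49 q1,q6 [0.21 1.71]
F [1, 1, 1, 1, 1, 1, 1, 1, 1, 1, 1, 1, 1, 1, 1, 1, 1, 1, 1, 1] 
X [[2.0, -1.2, -38.7], [2.0, -1.1, -38.7], [2.0, -1.2, -38.6], [2.0, -1.2, -38.7], [1.9, -1.1, -38.7], [-29.6, 16.2, -2.0], [-31.9, 11.0, -2.0], [-33.3, 5.6, -2.0], [-33.7, 0.1, -2.0], [-33.3, -5.6, -2.0], [-32.0, -10.9, -2.1], [-29.6, -16.1, -2.0], [-26.6, -20.8, -2.0], [-22.9, -24.9, -2.0], [0.0, 0.0, 0.0], [-1.2, -1.7, 34.9], [-1.1, -1.7, 35.0], [-1.2, -1.7, 34.9], [-0.3, -0.5, 9.7], [-0.4, -0.4, 9.8]] 
U [0.0, 0.0, 0.0, 0.0, 0.0, -0.166, -0.166, -0.166, -0.166, -0.166, -0.166, -0.166, -0.166, -0.166, 0.0, 0.0, 0.0, 0.0, 0.0, 0.0]
F [1, 0.25, 0.25, 0.25, 0.25, 0.25, 0.25] 
X [[0.0, 0.0, 0.0], [0.0, 0.0, 0.0], [0.0, 0.0, 0.0], [0.0, 0.0, 0.0], [1.4, 2.0, -41.4], [1.4, 2.0, -41.5], [1.4, 2.1, -41.4]] 
U [0.0, 0.0, 0.0, 0.0, 0.0, 0.0, 0.0]
```

servo_tool:
  fingers: [1,1,1,1,1,1,1,1,1,1,1,1,1,1,1,1,1,1,1,1]
  xyz:
    - [2.0,-1.2,-38.7]
    - [2.0,-1.1,-38.7]
    - [2.0,-1.2,-38.6]
    - [2.0,-1.2,-38.7]
    - [1.9,-1.1,-38.7]
    - [-29.6,16.2,-2.0]
    - [-31.9,11.0,-2.0]
    - [-33.3,5.6,-2.0]
    - [-33.7,0.1,-2.0]
    - [-33.3,-5.6,-2.0]
    - [-32.0,-10.9,-2.1]
    - [-29.6,-16.1,-2.0]
    - [-26.6,-20.8,-2.0]
    - [-22.9,-24.9,-2.0]
    - [0.0,0.0,0.0]
    - [-1.2,-1.7,34.9]
    - [-1.1,-1.7,35.0]
    - [-1.2,-1.7,34.9]
    - [-0.3,-0.5,9.7]
    - [-0.4,-0.4,9.8]
  turn: [0.0,0.0,0.0,0.0,0.0,-0.166,-0.166,-0.166,-0.166,-0.166,-0.166,-0.166,-0.166,-0.166,0.0,0.0,0.0,0.0,0.0,0.0]

```text
t: 94.92
ee_pos: [0.4138, 0.0255, 0.045]
ee_rot: [0.717, 0.697, 0.029, 0.006]
wrist_force: [0.1, 0.3, 0.4]
gripper_width: 0.0189
```

servo_tool:
  fingers: [1,0.25,0.25,0.25,0.25,0.25,0.25,0.25,0.25,0.25,0.25,0.25]
  xyz:
    - [0.0,0.0,0.0]
    - [0.0,0.0,0.0]
    - [0.0,0.0,0.0]
    - [0.0,0.0,0.0]
    - [1.4,2.0,-41.4]
    - [1.4,2.0,-41.5]
    - [1.4,2.1,-41.4]
    - [-30,10,-40]
    - [-40,15,-40]
    - [-20,10,0]
    - [0,0,0]
    - [0,0,0]
  turn: [0,0,0,0,0,0,0,0,0,0,0,0]

```text
t: 96.42
ee_pos: [0.4415, -0.0675, 0.2473]
ee_rot: [0.717, 0.697, 0.028, 0.005]
wrist_force: [-0.3, 0.1, -0.5]
gripper_width: 0.0319
```

```bash
python3 st.py; sed -i 's/,\.011,Tw/,float(sys.argv[2]),Tw/' er.py; python3 er.py 9 .077; python3 - <<'E'
from h import *
from plant import *
from wr import wcam
p,Tw,Kw=wcam();img=p["img"].astype(int)
# brass pins seen through the holes (expected tops) and tray rim colour check at the predicted rim corners
c,s=np.cos(np.radians(88.33)),np.sin(np.radians(88.33))
W=lambda X,Y,Z:np.array([.4667+c*X-s*Y,-.005+s*X+c*Y,Z])
for X in(-.055,.055):
    for Y in(-.07,.07):
        u,v=np.round(proj(W(X,Y,.078),Tw,Kw)).astype(int);print("pin",(u,v),img[max(v-2,0):v+3,u-2:u+3].reshape(-1,3).mean(0).round() if 0<=v<384 else "out")
d=masks_of("tray",p)
if d:
    m=d[0]["pixels"];v,u=np.nonzero(m);P=np.array([ray(a,b,.082,Tw,Kw)[:2] for a,b in zip(u,v)],np.float32);print("tray rim rect at z .082",d[0]["confidence"],cv2.minAreaRect(P))
t=snapshot("top")
for l in("scoop","glue","stapler","sharpener"):print(l,[np.round(k["bbox"]).astype(int).tolist() for k in search_frame(l,t)][:2])
E
```

```text
t 96.42 p [ 0.4415 -0.0675  0.2473] z [ 0.047  0.032 -0.998] y [ 0.999 -0.029  0.046] x [0.027 0.999 0.034] q [-0.26  0.    1.75  0.04  1.35 -0.24] F [-0.3  0.1 -0.5] w 0.0319 tilt 3.3
eraser_blue 0.72 c [ 0.4457 -0.2413] size [0.072 0.058] long axis deg -2.7 px [254, 295] bgr 18.0 190.0 235.0
eraser_blue 0.56 c [ 0.5178 -0.0363] size [0.041 0.023] long axis deg -89.5 px [307, 149] bgr 160.0 97.0 50.0
eraser_green 0.86 c [0.5187 0.0215] size [0.042 0.023] long axis deg -89.4 px [308, 101] bgr 96.0 122.0 73.0
eraser_green 0.37 c [ 0.4453 -0.2409] size [0.072 0.059] long axis deg -1.4 px [254, 295] bgr 18.0 190.0 235.0
eraser_orange 0.62 c [ 0.4099 -0.0323] size [0.041 0.021] long axis deg 89.8 px [221, 148] bgr 23.0 139.0 251.0
eraser_red 0.7 c [0.4124 0.0259] size [0.042 0.021] long axis deg -89.4 px [221, 99] bgr 27.0 34.0 194.0
pin (np.int64(320), np.int64(169)) [ 85. 154. 200.]
pin (np.int64(210), np.int64(170)) [ 66. 136. 183.]
pin (np.int64(325), np.int64(78)) [ 67. 139. 187.]
pin (np.int64(207), np.int64(76)) [ 64. 145. 195.]
tray rim rect at z .082 0.82 ((0.46668434143066406, -0.00459492951631546), (0.14940619468688965, 0.18907397985458374), 88.37174224853516)
scoop [[353, 174, 392, 205]]
glue [[136, 117, 152, 129]]
stapler [[383, 90, 401, 136]]
sharpener [[106, 131, 124, 141]]
```

```bash
python3 -c "
from plant import *
print(sign_off())"
```

```text
the job is handed in; nothing more can be done
None
```

The job is done and handed in at about 97 s of the 210 s allowed; no verdict was reported.

**What I did**
- **Tilt:** the tool turns only about its own axis, so I pushed past the reach limit until it tilted 60°. With that tilt I gripped the scoop's bar and poured by turning about the tilted axis.
- **Pour:** the spout was about 3 cm above the dish rim when I began tipping, and I lowered it to about 2 cm during the pour. I then stood the empty scoop back on its mat.
- **Tray:** I brought the tool back to nearly vertical, seated the tray on the four posts and put all four erasers in it.

**Last checks**
- **Marbles:** all four (three green, one red) were in the dish after the pour. I last saw them just before the tray went on; it hides them now.
- **Tray:** the rim measured 149 x 189 mm at its seated height, centred on the base to within 1 mm and 0.1° of yaw. All four pins show through their holes.
- **Erasers:** all four lie in the tray, measured at eraser size on its plate.
- **Scoop and desk things:** the scoop is on its mat. The glue stick, stapler and sharpener are where they were at the start, to within a few pixels.

**What went wrong or disagreed**
- **Blue eraser:** it had been knocked a few centimetres before I reached it, so I measured it again.
- **Missed grasps:** my first four tries at the blue eraser closed on nothing. The fingertips end about 30 mm short of the stated TCP, so I gripped lower. The tray's fin had therefore been held only near its top edge, but it held.
- **Joint 6:** it once read about 2.56 rad in size against its 2.55 limit, with the arm stopped at that limit. I don't know whether that counts as passing the range.
- **Network:** it also reported the scoop as a blue and a green eraser. I discarded those.

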